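# Switch off the drying ledge and scoop out the weighing tins

### The job

Switch the drying ledge off by turning the small inner knob of its control box anticlockwise to its stop, leaving the outer ring as it is set. Then slide the flat scoop in under the ledge's lip, bring out on it every weighing tin standing underneath (never reach in under the ledge for a tin with the fingers), and stand all the tins upright on the floor of the steel tray. Finally lay the empty scoop flat on its rubber mat again, and leave the other things on the bench alone.

Things in the scene. Friction and masses are not known exactly. Their poses are not given: they have to be found in the camera images.
- ledge: the drying ledge, fixed: low bench shelf with a clear top, open towards the robot, 240 mm wide, 150 deep, 80 high. Origin: on the bench under the middle of its front lip; x points in under the overhang, y left, z up. Clear height under the lip 66 mm, behind it 75 mm; lip 6 mm thick. Side cheeks 8 mm thick, bench to top, leave 224 mm between them
- stop_mid (a point): middle of the front face of the ledge's stop bar, at bench level, 115 mm straight in from the ledge's origin: the bar is 12 mm high and runs the whole width. Tins pushed against it let the scoop's blade slide in under them until the blade's edge meets the bar
- inner_top (a point): middle of the top of the inner knob of the control box: a black bar 38 mm long (this point's x), 14 mm wide (y), with 34 mm of upright side; its top is 40 mm above the outer ring's top. The knob turns about the vertical through this point
- inner_knob (a joint): angle of the inner knob, rad: 0 = anticlockwise stop (off), grows clockwise seen from above up to 2.6; starts between 1.4 and 2.5; turns with 0.05 N m of friction and stays where left. Its bar lies along the control box's x at 0
- outer_ring (a joint): angle of the outer ring, rad, grows clockwise seen from above, range 0 to 5: a grey disc 64 mm across and 14 mm high around the foot of the inner knob, very easily dragged (0.02 N m); to be left as set
- outer_mark (a point): white mark on the top of the outer ring, 28 mm from its axis
- control: control box, fixed, white, 110 x 110 mm, 45 mm high, carrying the two concentric knobs at its centre. Origin: centre of its underside; z up
- scoop: flat steel scoop like a small dustpan, 300 g, 208 mm long, 196 mm wide, stands level by itself. Origin: at its underside below the middle of the grip; x to the blade's front edge, z up. Blade floor 3 mm thick from x = 46 to 150 mm, then a ramp down to a 1 mm front edge at x = 170 mm; side walls at y = +-96 mm, 21 mm high, from x = 46 to 105 mm; rear wall 27 mm high at x = 47 mm
- scoop_grip (a point): middle of the scoop's black grip, 60 mm above the scoop's origin, to be pinched across its 18 mm width (y): a bar along x, 76 mm long, from 42 to 70 mm above the underside, open below except for a post at its blade end (33 to 47 mm ahead of the origin)
- scoop_mid (a point): point on the scoop's underside at the middle of its length, 66 mm ahead of its origin
- mat: black rubber mat, fixed, 240 x 250 mm, 2 mm thick, where the scoop starts and belongs. Origin: centre of its underside; z up
- tray: low open steel tray, fixed, outer 110 (x) x 220 (y) x 22 mm high, walls and floor 4 mm: inside 102 x 212 mm, room for three tins in a row along y. Origin: centre of its underside
- tray_in (a point): centre of the tray's inner floor, x and y as the tray's
- tin0: lidded round metal weighing tin, 90 g (two or three, all alike; None if absent): 57 mm across, 28 mm high, bevelled lower edge (flat foot 28 mm across); on the middle of its lid an upright black cylindrical knob 18 mm across, 26 mm tall; total height 54 mm. Origin: centre of its underside, z up. Starts standing under the drying ledge
- tin1: lidded round metal weighing tin, 90 g (two or three, all alike; None if absent): 57 mm across, 28 mm high, bevelled lower edge (flat foot 28 mm across); on the middle of its lid an upright black cylindrical knob 18 mm across, 26 mm tall; total height 54 mm. Origin: centre of its underside, z up. Starts standing under the drying ledge
- tin2: lidded round metal weighing tin, 90 g (two or three, all alike; None if absent): 57 mm across, 28 mm high, bevelled lower edge (flat foot 28 mm across); on the middle of its lid an upright black cylindrical knob 18 mm across, 26 mm tall; total height 54 mm. Origin: centre of its underside, z up. Starts standing under the drying ledge
- core_a: bystander, to be left alone: steel-and-black soil sample cylinder, 80 mm across, 85 mm tall
- core_b: bystander, to be left alone: steel-and-black soil sample cylinder, 80 mm across, 85 mm tall
- jar: bystander, to be left alone: amber lidded jar, 60 mm across, 85 mm tall
- beaker: bystander, to be left alone: clear beaker, 68 mm across, 85 mm tall
- brush: bystander, to be left alone: hand brush 170 mm long, lying on the bench
- spatula: bystander, to be left alone: lab spatula 190 mm long, lying on the bench
Not all that is in view belongs to the job. Leave any red look-alike of the control alone.

How it is judged (in metres and radians):
On the way, in this order (a step that is already met when the one before it is completed fails the run):
1. the inner knob is turned to its anticlockwise stop (within 0.08 rad) (value of joint inner_knob below 0.08 rad), for 0.2 s.
2. every tin is out from under the ledge: on the scoop with its centre more than 12 mm in front of the lip, or already in the tray (((x of tin0 in the frame of scoop between 0.05 and 0.168 m and y of tin0 in the frame of scoop between -0.097 and 0.097 m and z of tin0 in the frame of scoop between 0.0012 and 0.02 m and x of tin0 in the frame of ledge below -0.012 m) or (x of tin0 in the frame of tray_in between -0.052 and 0.052 m and y of tin0 in the frame of tray_in between -0.107 and 0.107 m and z of tin0 in the frame of tray_in between -0.01 and 0.008 m and angle between tin0's own z axis and vertical below 0.15 rad)) and ((x of tin1 in the frame of scoop between 0.05 and 0.168 m and y of tin1 in the frame of scoop between -0.097 and 0.097 m and z of tin1 in the frame of scoop between 0.0012 and 0.02 m and x of tin1 in the frame of ledge below -0.012 m) or (x of tin1 in the frame of tray_in between -0.052 and 0.052 m and y of tin1 in the frame of tray_in between -0.107 and 0.107 m and z of tin1 in the frame of tray_in between -0.01 and 0.008 m and angle between tin1's own z axis and vertical below 0.15 rad)) and ((x of tin2 in the frame of scoop between 0.05 and 0.168 m and y of tin2 in the frame of scoop between -0.097 and 0.097 m and z of tin2 in the frame of scoop between 0.0012 and 0.02 m and x of tin2 in the frame of ledge below -0.012 m) or (x of tin2 in the frame of tray_in between -0.052 and 0.052 m and y of tin2 in the frame of tray_in between -0.107 and 0.107 m and z of tin2 in the frame of tray_in between -0.01 and 0.008 m and angle between tin2's own z axis and vertical below 0.15 rad))), for 0.2 s.
At the end, for the whole second after the job is handed in: the inner knob is within 0.08 rad of its anticlockwise stop, every tin stands upright (within 0.15 rad) and still on the tray's floor, and the scoop lies flat and still on the mat, its middle within 60 mm of the mat's centre (value of joint inner_knob below 0.08 rad and x of tin0 in the frame of tray_in between -0.052 and 0.052 m and y of tin0 in the frame of tray_in between -0.107 and 0.107 m and z of tin0 in the frame of tray_in between -0.01 and 0.008 m and angle between each of tin0, tin1, tin2's own z axis and vertical below 0.15 rad and x of tin1 in the frame of tray_in between -0.052 and 0.052 m and y of tin1 in the frame of tray_in between -0.107 and 0.107 m and z of tin1 in the frame of tray_in between -0.01 and 0.008 m and x of tin2 in the frame of tray_in between -0.052 and 0.052 m and y of tin2 in the frame of tray_in between -0.107 and 0.107 m and z of tin2 in the frame of tray_in between -0.01 and 0.008 m and linear speed of each of tin0, tin1, tin2, scoop below 0.02 m/s and horizontal distance between scoop_mid and mat below 0.06 m and height (world z) of scoop below 0.008 m and angle between scoop's own z axis and vertical below 0.06 rad); the robot touches nothing.
It fails at once if the outer ring is dragged (its mark moves more than 7 mm) (distance of outer_mark from where it was at the start of the episode above 0.007 m).
It fails at once if the fingers touch a tin whose centre is still more than 10 mm inside the lip ((contact force between the fingers and tin0 above 0.5 N and x of tin0 in the frame of ledge above 0.01 m) or (contact force between the fingers and tin1 above 0.5 N and x of tin1 in the frame of ledge above 0.01 m) or (contact force between the fingers and tin2 above 0.5 N and x of tin2 in the frame of ledge above 0.01 m)).
It fails at once if a bystander is moved more than 30 mm (distance of any of core_a, core_b, jar, beaker, brush, spatula from where it was at the start of the episode above 0.03 m).
Of tin0, tin1, tin2 only 2 to 3 are there at a start; the rules pass over those that are not, and their reading is None.
At some moment in a run one of tin0, tin1, tin2, scoop may be knocked a few centimetres aside while the robot is not near it.
It also fails if it takes over 210 s, if anything falls off the work surface, if the arm or the gripper's body presses on something with over 40 N, if the wrist force passes 120 N, or if a joint passes its speed limit or range.

### The arm

A 6-joint arm with a two-finger parallel gripper is mounted at the origin on the work surface. World frame = base frame: x ahead of the robot, y to its left, z up, the work surface at z = 0. Lengths are in mm, angles in degrees, forces in N, time in s.
With the tool pointing down it reaches from about 350 to 850 mm from the base axis. Payload 8.1 kg.
Tool frame: the origin (TCP) lies at the very end of the fingers, on their centre line; the grasp point (between the pads) lies 19 mm behind it; z points along the fingers, y is the line along which they close (so a half turn about z gives the same grasp; the last joint's range is limited). The gripper opens to 85 mm and grips with 20 to 120 N. Pads are 22 mm wide; open, the fingers measure 114 mm over their backs; the gripper's body (76 mm by 85 mm) begins 54 mm behind the grasp point. The pads swing forward as they close: fully open they stand 13 mm farther back than shut.
Start: joints at [69.993, 7.471, 85.268, -0, 87.261, -4.893], TCP at [156.428, 579.254, 231.292] pointing down, gripper open.
Joint ranges: [-169.43, 169.43], [-51.17, 129.36], [1.28, 143.12], [-76.62, 256.62], [0, 156.53], [-152.29, 152.29]. Speed limits (degrees/s): [136.94, 136.94, 159.86, 180, 180, 180].

### API

Orientations are given as [roll, pitch, yaw] about the fixed x, y, z axes, in that order (R = Rz(yaw) Ry(pitch) Rx(roll)).
In Python, from bench import * gives the robot as it stands.
- The arm moves only by the tool play_rows, never from a script. Its argument "increments" is a list of rows, each a list of 3 entries, a list of its own where there are three numbers: the gripper's target within -1 to 1 (fully open at 1, half-way at 0, shut at -1), then the shift along the tool's x, y, z in mm, then the turn about the tool's z in rad. A call has 1 to 12 rows; each row shifts and turns the commanded pose from where the row before left it, along the tool's axes as they then stand; what a row does not reach is not made up. A row lasts 1/12 s, in which the tool goes at most 41.7 mm and 7.16 degrees, less where a joint would pass 70% of its speed; a pose out of reach is approached as far as the arm can. A call is refused whole if a number of a shift passes 41.7 or a number of a turn 0.125, either way. A call with a gripper value outside its range is refused whole. The fingers move at their own pace and stop on an object; "force" is the grip in N (left out, the last holds). Time passes only in rows, so rows that do not move let the fingers close. It gives the time, the measured TCP pose, the force, the opening and the grip force at its end, in the units of the state.
- sense(): the state, without advancing time (a new reading comes with each control period).
- snapshot(name): name is "side" or "top"; returns a dict with "color" (400x640x3 uint8, red, green, blue), "intrinsics" (3x3 intrinsics, pixels), "world_from_camera" (4x4, takes a point from camera to world coordinates). Camera axes: x right, y down, z forward; pixel columns grow to the right and rows downward; lengths in mm; the calibration is good to about 2 mm. A picture is of the moment at which its call begins. There is no depth.
- hand_in(): hands the job in; it is judged then, once.
Trained networks look in a picture, given as the dict that the camera call returned (one of the last four; its "shot" number tells which), for a name from the list of things; names that differ only in an ending like _2 or _b are one class to them, and where a whole thing is asked for, a point or a joint stands for the part that bears it (a point fixed in the world has none). Each returns a list of dicts, best first, with "p" (0 to 1); they miss things now and then, are a little off and sometimes report something else, mostly with a low value. They report only what shows in the picture. A call takes as long as a camera call. They do not tell look-alikes from the thing itself.
- find_in(query, picture): "xyz" ([x, y, z] in mm, in the coordinates of the camera as it stood for that picture, good to about 4 mm: the middle of the surface that is visible of it).
- regions_of(query, picture): "mask" (400x640 bool, what is visible of it).
- pinpoint(query, picture): "xyz" ([x, y, z] in mm, in the coordinates of the camera as it stood for that picture, good to about 4 mm: a listed point, or the origin of a listed thing).
The state is a dict: "time": time; "joint_pos": joint angles; "qd": joint speeds; "joint_efforts": joint torques, N m; "tool_pos": TCP position; "tcp_rot": TCP orientation; "ft_force": force on the tool from outside, world axes, zero at the start; "wrist_torque": the same for the moment, N m; "finger_gap": finger opening in mm; "grip_force": force on a finger pad.
Only numpy, scipy, OpenCV 4.12 (cv2) and the standard library are available. Lean on these libraries where they do the work, as an engineer would, in place of code of your own. Each camera call takes 0.05 s, during which the arm holds its last target. There are 200 camera calls.

## Working session

There is one attempt and no reset: what is moved stays moved. The work goes in short steps, Python scripts to look and compute and a tool call to move; the robot and the scene stay as the last step left them, time stands still between calls to the robot, and variables do not carry over. Pictures are saved under pics/ and viewed, at most 14 in all, crops included, and the job is handed in when it is done.

Besides the shell and the picture viewer there is one more tool, called after ">>>" by a JSON object that holds its "fn" and its "kwargs". play_rows: Moves the arm, as the interface text tells. Its arguments: {"type":"object","properties":{"increments":{"type":"array","items":{"type":"array"}},"force":{"type":"number"}},"required":["increments"]}

```bash
ls; mkdir -p pics
cat > h.py <<'E'
from bench import *
import numpy as np, cv2
def W(p,s):
    T=np.array(s["world_from_camera"]); return (T@np.append(p,1))[:3]
def px(p,s):
    T=np.linalg.inv(np.array(s["world_from_camera"])); q=np.array(s["intrinsics"])@(T@np.append(p,1))[:3]; return q[:2]/q[2]
def show(s,n): cv2.imwrite("pics/%s.png"%n,s["color"][:,:,::-1])
E
python3 - <<'E'
from h import *
S={n:snapshot(n) for n in("top","side")}
for n,s in S.items():
    show(s,n+"0"); print(n,np.round(s["world_from_camera"],2).tolist())
    for q in "ledge stop_mid inner_top outer_mark control scoop scoop_grip scoop_mid mat tray tray_in tin0 core_a jar beaker brush spatula".split():
        r=pinpoint(q,s); print(q,[(round(d["p"],2),W(d["xyz"],s).round().astype(int).tolist(),px(W(d["xyz"],s),s).round().astype(int).tolist()) for d in r[:4]])
print(sense())
E
```

```text
pics
top [[-0.0, -0.98, 0.21, 193.74], [-1.0, 0.0, -0.0, 37.59], [0.0, -0.21, -0.98, 1692.28], [0.0, 0.0, 0.0, 1.0]]
ledge [(0.62, [614, 48, -1], [318, 187])]
stop_mid []
inner_top [(0.62, [273, -257, 97], [401, 271]), (0.6, [338, -71, 98], [350, 253]), (0.55, [608, -302, 96], [409, 183]), (0.48, [777, -190, 103], [379, 140])]
outer_mark [(0.7, [299, -255, 61], [398, 264]), (0.63, [363, -63, 57], [347, 247]), (0.47, [800, -186, 60], [376, 139]), (0.44, [619, -329, 55], [414, 182])]
control [(0.95, [775, -188, -1], [375, 149]), (0.86, [331, -68, 3], [348, 257]), (0.82, [610, -309, 2], [406, 188]), (0.7, [272, -254, 0], [396, 272])]
scoop [(0.94, [454, 366, 1], [238, 226])]
scoop_grip [(0.77, [453, 369, 64], [235, 224]), (0.69, [458, -315, -4], [409, 225]), (0.33, [527, -504, -1], [455, 208]), (0.21, [611, 51, -1], [318, 188])]
scoop_mid [(0.84, [520, 357, 3], [241, 210])]
mat [(0.87, [516, 356, 0], [242, 211])]
tray [(0.8, [461, -313, -1], [409, 224]), (0.32, [280, 400, 4], [228, 270])]
tray_in [(0.59, [465, -315, 6], [409, 223])]
tin0 []
core_a [(0.78, [528, -502, -4], [455, 208]), (
[... 1673 characters left out ...]
[342, 183])]
{'time': 1.8, 'joint_pos': array([ 6.99929507e+01,  7.47241318e+00,  8.52672027e+01,  1.75949391e-04,
        8.72597256e+01, -4.89288669e+00]), 'qd': array([-0.05996494, -0.01304349,  0.08636122, -0.08354808,  0.0318105 ,
        0.03444326]), 'joint_efforts': array([ 2.34481749e-04, -5.69304156e+01, -5.00852752e+01, -1.01864400e-04,
        1.26958341e-03, -4.44702568e-07]), 'tool_pos': array([156.42731473, 579.26751777, 231.28494246]), 'tcp_rot': array([ 1.79999329e+02, -1.18935686e-04,  1.64885829e+02]), 'ft_force': array([ 0.4481607 ,  0.17987327, -0.21530246]), 'wrist_torque': array([ 0.00591458, -0.0051618 ,  0.00626639]), 'grip_force': 0.0, 'finger_gap': 85.408487288659}
```

Run:
```python
import cv2,numpy as np
a=cv2.imread("pics/top0.png")[110:300,170:490]; a=cv2.resize(a,None,fx=2.5,fy=2.5,interpolation=3); cv2.imwrite("pics/top0c.png",a)
a=cv2.imread("pics/side0.png")[140:340,230:440]; a=cv2.resize(a,None,fx=2.9,fy=2.9,interpolation=3); cv2.imwrite("pics/side0c.png",a)
```

```text
(no output)
```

View pics/top0c.png

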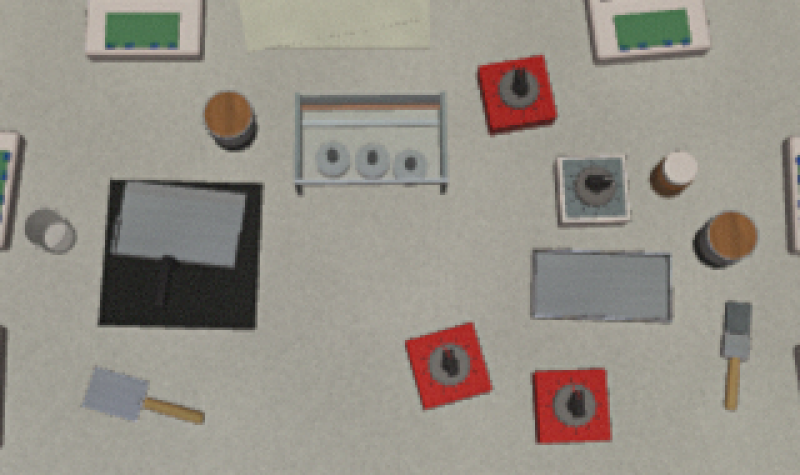

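View pics/side0c.png

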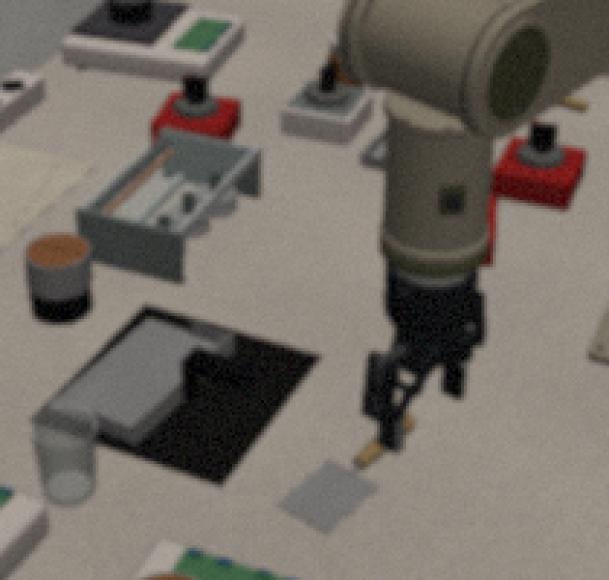

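```bash
cat >> h.py <<'E'
def rect(s,cx,cy,z,half,n=560):
    "rectified view of plane z: right = -y, up = +x"
    c=np.float32([[cx+half,cy+half,z],[cx+half,cy-half,z],[cx-half,cy-half,z],[cx-half,cy+half,z]])
    M=cv2.getPerspectiveTransform(np.float32([px(p,s) for p in c]),np.float32([[0,0],[n,0],[n,n],[0,n]]))
    return cv2.warpPerspective(s["color"],M,(n,n),flags=2)[:,:,::-1]
def to(x,y,z,yaw):
    st=sense(); d=np.array([x,y,z])-st["tool_pos"]; Y=np.radians(st["tcp_rot"][2]); 
    R=np.array([[np.cos(Y),np.sin(Y),0],[np.sin(Y),-np.cos(Y),0],[0,0,-1]])
    a=(yaw-st["tcp_rot"][2]+180)%360-180
    print("tool shift",(R.T@d).round(1),"turn rad (tool z)",round(-np.radians(a),3),"deg",round(a,1), "rpy",np.round(st["tcp_rot"],1))
E
python3 - <<'E'
from h import *
s=snapshot("top")
a=rect(s,610,-305,99,75,400); b=rect(s,660,50,54,130,400)
cv2.imwrite("pics/c1.png",np.hstack([a,b]))
for q in("inner_top","outer_mark","control","tin0","ledge","stop_mid"):
    print(q,[(round(d["p"],2),W(d["xyz"],s).round().astype(int).tolist()) for d in pinpoint(q,s)])
for d in regions_of("control",s):
    if d["mask"][187,407]:
        v,u=np.nonzero(d["mask"]); print(cv2.minAreaRect(np.float32(np.c_[u,v])))
for d in regions_of("mat",s)[:1]+regions_of("tray",s)[:1]+regions_of("ledge",s)[:1]+regions_of("scoop",s)[:1]:
    v,u=np.nonzero(d["mask"]); print(cv2.minAreaRect(np.float32(np.c_[u,v])))
E
```

```text
inner_top [(0.42, [778, -188, 103]), (0.4, [274, -259, 101]), (0.4, [339, -70, 102]), (0.37, [609, -303, 98]), (0.26, [352, -521, -2])]
outer_mark [(0.76, [363, -60, 57]), (0.68, [799, -186, 59]), (0.66, [620, -330, 57]), (0.43, [301, -255, 61])]
control [(0.95, [774, -188, 3]), (0.65, [274, -256, 0]), (0.65, [333, -72, 4]), (0.61, [611, -308, 1]), (0.22, [463, -315, 0])]
tin0 []
ledge [(0.58, [613, 52, -1])]
stop_mid [(0.55, [615, 54, -2]), (0.38, [285, 401, 3])]
((406.0, 185.5), (29.0, 30.0), 90.0)
((242.05747985839844, 211.9539031982422), (63.535858154296875, 59.02722930908203), 1.080924153327942)
((410.7951354980469, 223.94119262695312), (55.27749252319336, 28.155681610107422), 1.9749339818954468)
((317.9346618652344, 165.27308654785156), (38.467769622802734, 60.51700210571289), 88.99491119384766)
((239.7567596435547, 208.45945739746094), (49.31969451904297, 48.33330154418945), 9.462322235107422)
```

View pics/c1.png

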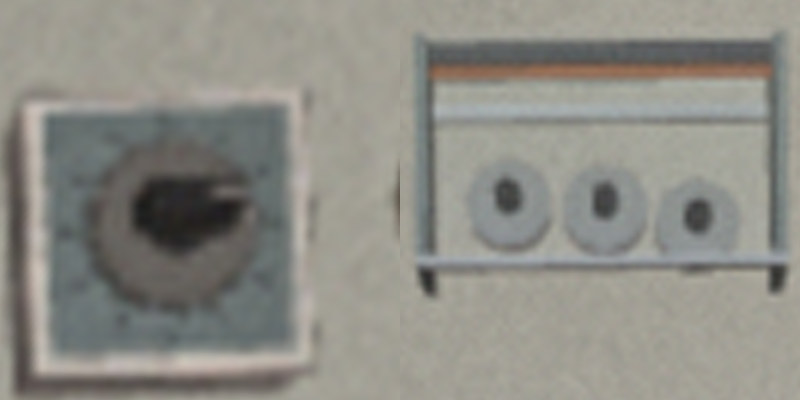

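White control at top-image px (407,186), world about (612,-303), is the thing itself. Look-alikes, all red: (350,253), (401,271), (377,147). The three tins show at about (303,172), (319,172), (334,175). The close crop shows a white frame with the bar lying along world y.

>>> {"fn": "play_rows", "kwargs": {"increments": [[1, [0, 0, 0], 0.119], [1, [0, 0, 0], 0.119], [1, [0, 0, 0], 0.119], [1, [0, 0, 0], 0.119], [1, [0, 0, 0], 0.119], [1, [0, 0, 0], 0.119], [1, [0, 0, 0], 0.119], [1, [0, 0, 0], 0.119], [1, [0, 0, 0], 0.119], [1, [0, 0, 0], 0.119], [1, [0, 0, 0], 0.119]]}}

```text
time: 3.32
tool_pos: [156.4, 579.2, 231.3]
tcp_rot: [180.0, 0.0, 89.5]
ft_force: [0.9, 0.2, -1.2]
finger_gap: 85.8
grip_force: 0.0
```

>>> {"fn": "play_rows", "kwargs": {"increments": [[1, [-36.7, 19, 0], 0], [1, [-36.7, 19, 0], 0], [1, [-36.7, 19, 0], 0], [1, [-36.7, 19, 0], 0], [1, [-36.7, 19, 0], 0], [1, [-36.7, 19, 0], 0], [1, [-36.7, 19, 0], 0], [1, [-36.7, 19, 0], 0], [1, [-36.7, 19, 0], 0], [1, [-36.7, 19, 0], 0], [1, [-36.7, 19, 0], 0], [1, [-36.7, 19, 0], 0]]}}

```text
time: 4.32
tool_pos: [384.1, 136.5, 231.7]
tcp_rot: [179.9, -0.0, 89.9]
ft_force: [0.5, 0.8, -0.3]
finger_gap: 85.5
grip_force: 0.0
```

>>> {"fn": "play_rows", "kwargs": {"increments": [[1, [-36.7, 19, 0], 0], [1, [-36.7, 19, 0], 0], [1, [-36.7, 19, 0], 0], [1, [-36.7, 19, 0], 0], [1, [-36.7, 19, 0], 0], [1, [-36.7, 19, 0], 0], [1, [-36.7, 19, 0], 0], [1, [-36.7, 19, 0], 0], [1, [-36.7, 19, 0], 0], [1, [-36.7, 19, 0], 0], [1, [-36.7, 19, 0], 0], [0.2, [-36.7, 19, 0], 0]]}}

```text
time: 5.32
tool_pos: [611.2, -304.5, 231.1]
tcp_rot: [180.0, 0.0, 89.9]
ft_force: [1.5, -0.2, 0.3]
finger_gap: 75.8
grip_force: 0.0
```

>>> {"fn": "play_rows", "kwargs": {"increments": [[0.1, [1, 1, 30], 0], [0.1, [0, 0, 30], 0], [0.1, [0, 0, 30], 0], [0.1, [0, 0, 25], 0], [0.1, [0, 0, 20], 0], [0.1, [0, 0, 10], 0], [0.1, [0, 0, 10], 0], [0.1, [0, 0, 0], 0]]}}

```text
time: 5.98
tool_pos: [610.8, -300.9, 74.4]
tcp_rot: [-179.9, -0.1, 89.9]
ft_force: [-0.5, 0.2, 0.1]
finger_gap: 47.2
grip_force: 0.0
```

>>> {"fn": "play_rows", "kwargs": {"increments": [[-0.3, [0, 0, 0], 0], [-0.4, [0, 0, 0], 0], [-0.5, [0, 0, 0], 0], [-0.6, [0, 0, 0], 0], [-0.7, [0, 0, 0], 0], [-0.8, [0, 0, 0], 0], [-1, [0, 0, 0], 0], [-1, [0, 0, 0], 0], [-1, [0, 0, 0], 0], [-1, [0, 0, 0], 0]], "force": 25}}

```text
time: 6.82
tool_pos: [612.8, -301.9, 77.9]
tcp_rot: [179.9, 0.1, 89.9]
ft_force: [2.3, 0.1, 6.4]
finger_gap: 13.3
grip_force: 25.6
```

>>> {"fn": "play_rows", "kwargs": {"increments": [[-1, [0, 0, 0], -0.11], [-1, [0, 0, 0], -0.11], [-1, [0, 0, 0], -0.11], [-1, [0, 0, 0], -0.11], [-1, [0, 0, 0], -0.11], [-1, [0, 0, 0], -0.11], [-1, [0, 0, 0], -0.11], [-1, [0, 0, 0], -0.11], [-1, [0, 0, 0], -0.11], [-1, [0, 0, 0], -0.11], [-1, [0, 0, 0], -0.11], [-1, [0, 0, 0], 0]]}}

```text
time: 7.82
tool_pos: [610.8, -303.4, 77.9]
tcp_rot: [-179.8, -0.0, 159.6]
ft_force: [-7.5, -4.0, 10.1]
finger_gap: 13.9
grip_force: 26.2
```

```bash
python3 -c "
from h import *
s=sense();print(s)
t=snapshot('top');show(t,'t2');t2=snapshot('side');
for q in('outer_mark','inner_knob','outer_ring'):
  print(q,[(round(d['p'],2),W(d['xyz'],t).round(0).tolist()) for d in find_in(q,t)],[(round(d['p'],2),W(d['xyz'],t2).round(0).tolist()) for d in find_in(q,t2)])"
```

```text
{'time': 7.8167, 'joint_pos': array([ -30.63347887,   26.18899198,   79.24236278,   -0.16589643,
         74.5431194 , -100.16924104]), 'qd': array([4.36841112e-03, 1.80995915e-02, 1.89280963e-02, 1.05461645e-01,
       9.02157780e-03, 9.76675618e+00]), 'joint_efforts': array([  4.63030726, -64.61131811, -44.65566874,   2.52106503,
        -1.75888628,  -2.42908135]), 'tool_pos': array([ 610.7738766 , -303.37157329,   77.88080319]), 'tcp_rot': array([-1.79838100e+02, -3.17001813e-03,  1.59579936e+02]), 'ft_force': array([-7.5255877 , -3.964505  , 10.11505799]), 'wrist_torque': array([-0.6877109 ,  1.32330922,  0.01722536]), 'grip_force': 26.184836626052856, 'finger_gap': 13.92379348576982}
outer_mark [(0.46, [257.0, -276.0, 60.0]), (0.45, [764.0, -190.0, 58.0]), (0.4, [608.0, -300.0, 57.0]), (0.18, [558.0, 361.0, 3.0])] [(0.69, [321.0, -55.0, 63.0]), (0.54, [614.0, -416.0, 54.0]), (0.47, [264.0, -243.0, 61.0]), (0.39, [762.0, -170.0, 61.0]), (0.38, [600.0, -287.0, 61.0])]
inner_knob [(0.6, [770.0, -186.0, 101.0])] [(0.65, [324.0, -65.0, 84.0]), (0.63, [773.0, -183.0, 84.0]), (0.46, [279.0, 437.0, 3.0]), (0.44, [269.0, -256.0, 86.0])]
outer_ring [(0.74, [598.0, -312.0, 45.0]), (0.64, [337.0, -53.0, 61.0]), (0.58, [600.0, -300.0, 56.0]), (0.53, [764.0, -180.0, 59.0]), (0.45, [258.0, -274.0, 61.0]), (0.2, [707.0, 267.0, 87.0])] [(0.42, [601.0, -282.0, 61.0])]
```

>>> {"fn": "play_rows", "kwargs": {"increments": [[-1, [0, 0, 0], -0.06], [-1, [0, 0, 0], -0.06], [-1, [0, 0, 0], -0.06], [-1, [0, 0, 0], -0.06], [-1, [0, 0, 0], -0.06], [-1, [0, 0, 0], -0.06], [-1, [0, 0, 0], -0.04], [-1, [0, 0, 0], 0], [-1, [0, 0, 0], 0]]}}

```text
time: 8.97
tool_pos: [610.6, -304.2, 77.9]
tcp_rot: [-179.8, -0.1, -177.9]
ft_force: [-8.8, -6.3, 8.6]
finger_gap: 13.4
grip_force: 26.0
```

```bash
python3 -c "
from h import *
s=sense();print(s['wrist_torque'],s['ft_force'],s['tcp_rot'],s['joint_pos'],s['joint_efforts'])"
```

```text
[-1.20005506  1.34508176 -0.10785487] [-8.81245395 -6.30321188  8.61623573] [-1.79791673e+02 -5.95043693e-02 -1.77933973e+02] [ -30.67326371   26.19405688   79.23367309   -0.21523125   74.50975817
 -122.68202916] [  6.75660565 -65.00106096 -44.32569981   3.44142169  -1.17167864
  -0.29560564]
```

>>> {"fn": "play_rows", "kwargs": {"increments": [[-1, [0, 0, 0], -0.03], [-1, [0, 0, 0], -0.03], [-1, [0, 0, 0], -0.02], [-1, [0, 0, 0], 0], [-1, [0, 0, 0], 0]]}}

```text
time: 9.38
tool_pos: [610.8, -304.2, 78.0]
tcp_rot: [-179.8, -0.0, -173.4]
ft_force: [-7.6, -6.6, 9.1]
finger_gap: 13.8
grip_force: 49.0
```

```bash
python3 -c "
from h import *
s=sense();print(s['wrist_torque'],s['ft_force'],s['tcp_rot'],s['joint_pos'],s['joint_efforts'])"
```

```text
[-1.10399949  1.13377789 -1.20837584] [-7.63393771 -6.58359272  9.07719099] [-1.79810035e+02 -3.94649969e-02 -1.73437371e+02] [ -30.68293078   26.19632976   79.22420701   -0.18171916   74.49598025
 -127.19717837] [  7.36462623 -65.03015757 -44.13508415   2.82299191  -0.96846621
  -1.29688237]
```

>>> {"fn": "play_rows", "kwargs": {"increments": [[-1, [0, 0, 0], 0.03], [-1, [0, 0, 0], 0.02], [-0.5, [0, 0, 0], 0], [-0.3, [0, 0, 0], 0], [-0.2, [0, 0, 0], 0], [0, [0, 0, 0], 0], [0, [0, 0, -20], 0], [0, [0, 0, -30], 0], [0, [0, 0, -30], 0.07], [0, [0, 0, -30], 0.07], [0, [0, 0, -30], 0.07], [0, [0, 0, -10], 0]]}}

```text
time: 10.38
tool_pos: [613.6, -302.1, 232.4]
tcp_rot: [-179.8, 0.4, 171.6]
ft_force: [0.6, -0.2, 1.2]
finger_gap: 43.1
grip_force: 0.0
```

```bash
python3 -c "
from h import *
s=sense();print(s['wrist_torque'],s['ft_force'],s['joint_pos'])
to(454,368,231,171.4)
t=snapshot('top'); t2=snapshot('side')
cv2.imwrite('pics/c3.png',np.hstack([rect(t2,611,-304,99,90,400),rect(t,470,360,60,150,400)]))
for q in('scoop_grip','scoop_mid','scoop'): 
  for S in(t,t2):
    print(q,[(round(d['p'],2),W(d['xyz'],S).round(0).tolist()) for d in pinpoint(q,S)[:2]])"
```

```text
[ 0.01222665  0.0124469  -0.0126668 ] [ 0.596695   -0.22782169  1.16085842] [-3.05126964e+01  2.00651479e+01  7.05571001e+01  7.33432110e-03
  8.89585025e+01 -1.12149471e+02]
tool shift [255.3 639.8   1.4] turn rad (tool z) 0.004 deg -0.2 rpy [-179.8    0.4  171.6]
scoop_grip [(0.55, [454.0, 368.0, 64.0])]
scoop_grip [(0.76, [455.0, 367.0, 62.0])]
scoop_mid [(0.83, [520.0, 361.0, 2.0]), (0.74, [527.0, -503.0, -3.0])]
scoop_mid [(0.31, [465.0, -315.0, -1.0])]
scoop [(0.81, [455.0, 370.0, -3.0])]
scoop [(0.63, [454.0, 370.0, 3.0])]
```

View pics/c3.png

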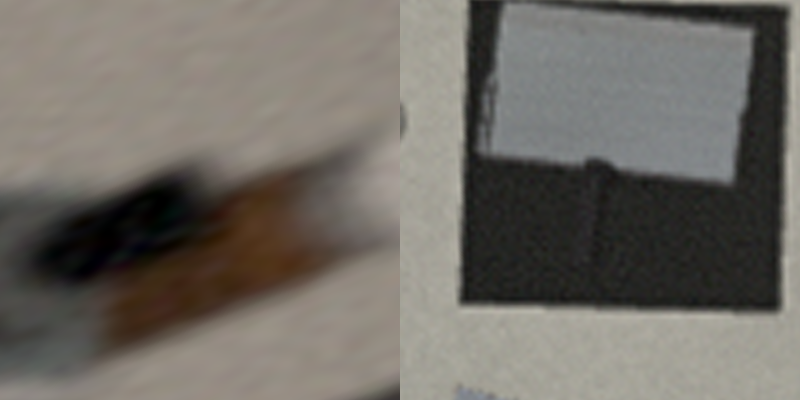

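The crop shows the scoop's front edge sloping about 6.5° (yaw about -6.7°), with the grip bar from px (600,165) to (588,260). The control is hidden behind the arm in the side view, so I'll check the knob later.

>>> {"fn": "play_rows", "kwargs": {"increments": [[0.3, [15, 37.6, 0], 0], [0.3, [15, 37.6, 0], 0], [0.3, [15, 37.6, 0], 0], [0.3, [15, 37.6, 0], 0], [0.3, [15, 37.6, 0], 0], [0.3, [15, 37.6, 0], 0], [0.3, [15, 37.6, 0], 0], [0.3, [15, 37.6, 0], 0], [0.3, [15, 37.6, 0], 0], [0.3, [15, 37.6, 0], 0], [0.3, [15, 37.6, 0], 0], [0.3, [15, 37.6, 0], 0]]}}

```text
time: 11.78
tool_pos: [496.3, 172.4, 225.3]
tcp_rot: [-180.0, -0.1, 171.8]
ft_force: [0.0, 0.5, 0.3]
finger_gap: 55.3
grip_force: 0.0
```

>>> {"fn": "play_rows", "kwargs": {"increments": [[0.3, [15, 37.6, 0], 0], [0.3, [15, 37.6, 0], 0], [0.3, [15, 37.6, 0], 0], [0.3, [15, 37.6, 0], 0], [0.3, [15, 37.6, 0], 0], [0.3, [0, 0, 20], -0.03], [0.3, [0, 0, 30], 0], [0.3, [0, 0, 30], 0], [0.3, [0, 0, 20], 0], [0.3, [0, 0, 0], 0], [0.3, [0, 0, 0], 0]]}}

```text
time: 12.7
tool_pos: [448.8, 366.6, 124.3]
tcp_rot: [-179.8, -0.2, 173.6]
ft_force: [0.2, 0.9, 0.2]
finger_gap: 55.9
grip_force: 0.0
```

```bash
python3 -c "
from h import *
to(455,367,41,173.3)
t=snapshot('top'); t2=snapshot('side')
a=rect(t,611,-303,99,75,400);b=cv2.resize(t2['color'][200:340,210:350,::-1],(400,400),interpolation=3)
cv2.imwrite('pics/c4.png',np.hstack([a,b]))
for q in('scoop_grip','outer_mark','scoop'): 
  for S in(t,t2):
    print(q,[(round(d['p'],2),W(d['xyz'],S).round(0).tolist()) for d in pinpoint(q,S)[:4]])"
```

```text
tool shift [-6.1  1.1 83.3] turn rad (tool z) 0.004 deg -0.3 rpy [-179.8   -0.2  173.6]
scoop_grip [(0.97, [455.0, 366.0, 63.0])]
scoop_grip [(0.97, [456.0, 364.0, 61.0])]
outer_mark [(0.66, [800.0, -186.0, 61.0]), (0.65, [297.0, -253.0, 61.0]), (0.57, [620.0, -329.0, 55.0]), (0.53, [365.0, -65.0, 58.0])]
outer_mark [(0.67, [299.0, -260.0, 62.0]), (0.64, [360.0, -62.0, 63.0]), (0.54, [615.0, -329.0, 63.0])]
scoop [(0.91, [454.0, 368.0, -1.0]), (0.38, [610.0, -305.0, 1.0])]
scoop [(0.66, [455.0, 368.0, 2.0])]
```

View pics/c4.png

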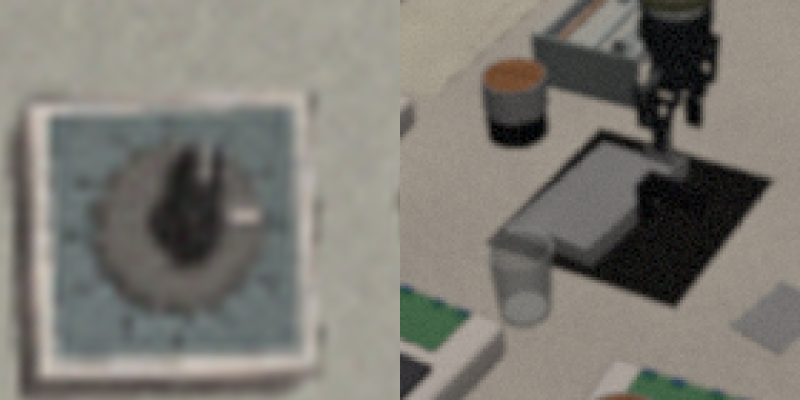

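The knob bar now lies along the box's x (off), and the mark is unmoved at crop (243,213). The gripper is above the scoop's grip.

>>> {"fn": "play_rows", "kwargs": {"increments": [[0.3, [-3, 0.5, 20], 0], [0.3, [-3, 0, 20], 0], [0.3, [0, 0, 20], 0], [0.3, [0, 0, 15], 0], [0.3, [0, 0, 9], 0], [0, [0, 0, 0], 0], [-0.3, [0, 0, 0], 0], [-0.5, [0, 0, 0], 0], [-0.7, [0, 0, 0], 0], [-1, [0, 0, 0], 0], [-1, [0, 0, 0], 0], [-1, [0, 0, 0], 0]], "force": 120}}

```text
time: 14.1
tool_pos: [457.2, 368.2, 44.1]
tcp_rot: [179.9, 0.1, 173.5]
ft_force: [-2.5, -0.9, 5.8]
finger_gap: 16.2
grip_force: 117.3
```

>>> {"fn": "play_rows", "kwargs": {"increments": [[-1, [0, 0, 0], 0], [-1, [0, 0, 0], 0], [-1, [0, 0, -10], 0], [-1, [0, 0, -10], 0], [-1, [0, 0, -10], 0], [-1, [0, 0, -10], 0], [-1, [0, 0, 0], 0]]}}

```text
time: 14.68
tool_pos: [457.9, 368.4, 85.8]
tcp_rot: [179.8, 0.2, 173.5]
ft_force: [1.5, 0.5, -1.7]
finger_gap: 16.1
grip_force: 117.4
```

```bash
python3 -c "
from h import *
t=snapshot('top'); t2=snapshot('side')
for q in('scoop_grip','scoop_mid','scoop','ledge','stop_mid','tin0'): 
  for S in(t,t2):
    print(q,[(round(d['p'],2),W(d['xyz'],S).round(0).tolist()) for d in pinpoint(q,S)[:4]])
print(sense()['tool_pos'],sense()['tcp_rot'],sense()['joint_pos'])
a=rect(t,500,362,40,110,400);b=rect(t,614,51,66,135,400);cv2.imwrite('pics/c5.png',np.hstack([a,b]))
"
```

```text
scoop_grip [(0.6, [636.0, -436.0, 2.0])]
scoop_grip [(0.84, [457.0, 366.0, 103.0])]
scoop_mid [(0.63, [522.0, 359.0, 45.0])]
scoop_mid [(0.6, [520.0, 359.0, 45.0])]
scoop [(0.58, [455.0, 367.0, 43.0])]
scoop [(0.96, [455.0, 368.0, 43.0]), (0.25, [456.0, 366.0, 102.0])]
ledge [(0.97, [613.0, 55.0, 0.0])]
ledge [(0.62, [457.0, 369.0, 45.0])]
stop_mid []
stop_mid []
tin0 []
tin0 []
[456.22501841 367.32576699  82.20157321] [-1.79994960e+02 -6.67434230e-03  1.73535646e+02] [ 3.38238651e+01  1.20967122e+01  9.61755106e+01  4.96427388e-04
  7.17361274e+01 -4.97119371e+01]
```

View pics/c5.png

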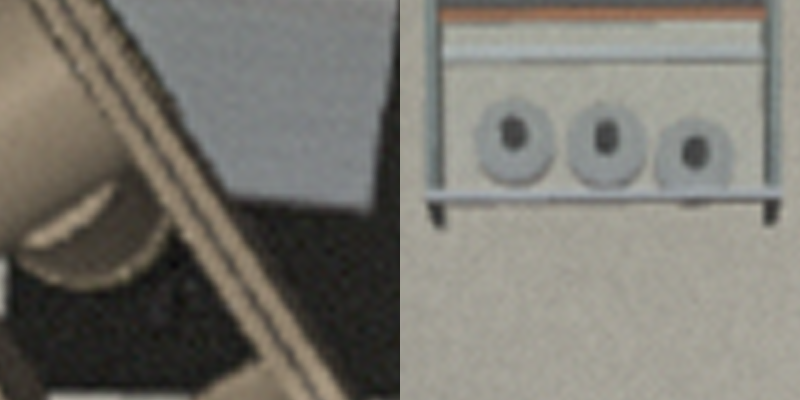

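>>> {"fn": "play_rows", "kwargs": {"increments": [[-1, [22, 0, 0], -0.04], [-1, [22, 0, 0], -0.04], [-1, [22, 0, 0], -0.034], [-1, [0, -30, 0], 0], [-1, [0, -30, 0], 0], [-1, [0, -30, 0], 0], [-1, [0, -30, 0], 0], [-1, [0, -30, 0], 0], [-1, [0, -30, 0], 0], [-1, [0, -30, 0], 0], [-1, [0, -30, 0], 0], [-1, [0, -30, 0], 0]]}}

```text
time: 16.38
tool_pos: [390.7, 100.8, 82.6]
tcp_rot: [-180.0, 0.0, -179.9]
ft_force: [1.5, -0.8, -3.1]
finger_gap: 16.1
grip_force: 117.9
```

>>> {"fn": "play_rows", "kwargs": {"increments": [[-1, [0, -30, 0], 0], [-1, [0, -20, 0], 0], [-1, [0, 0, 10], 0], [-1, [0, 0, 10], 0], [-1, [0, 0, 10], 0], [-1, [0, 0, 0], 0], [-1, [0, 0, 0], 0]]}}

```text
time: 16.97
tool_pos: [389.6, 52.9, 51.0]
tcp_rot: [180.0, -0.2, -179.9]
ft_force: [-0.4, -0.2, -2.7]
finger_gap: 15.7
grip_force: 118.1
```

```bash
python3 -c "
from h import *
to(392,50,42,180)
t=snapshot('top'); t2=snapshot('side')
for q in('scoop_grip','scoop_mid','scoop','ledge','stop_mid','tin0'): 
  for S in(t,t2):
    print(q,[(round(d['p'],2),W(d['xyz'],S).round(0).tolist()) for d in pinpoint(q,S)[:4]])
"
```

```text
tool shift [-2.4 -2.9  9. ] turn rad (tool z) 0.003 deg -0.1 rpy [ 180.    -0.2 -179.9]
scoop_grip [(0.69, [387.0, 51.0, 69.0])]
scoop_grip [(0.7, [392.0, 51.0, 68.0])]
scoop_mid []
scoop_mid [(0.57, [453.0, 51.0, 14.0]), (0.39, [460.0, -318.0, 5.0]), (0.38, [281.0, 404.0, 1.0])]
scoop [(0.88, [386.0, 52.0, 12.0])]
scoop [(0.98, [388.0, 54.0, 11.0])]
ledge [(0.69, [612.0, 51.0, -4.0])]
ledge [(0.67, [613.0, 54.0, -0.0]), (0.42, [613.0, -304.0, 1.0])]
stop_mid [(0.66, [464.0, -315.0, 6.0]), (0.25, [385.0, 54.0, 8.0])]
stop_mid [(0.53, [453.0, 49.0, 16.0])]
tin0 []
tin0 [(0.65, [655.0, -18.0, -5.0])]
```

>>> {"fn": "play_rows", "kwargs": {"increments": [[-1, [0, -1, 4], 0], [-1, [0, -1, 3], 0], [-1, [0, 0, 1], 0], [-1, [0, 0, 0], 0], [-1, [0, 0, 0], 0]]}}

```text
time: 18.08
tool_pos: [390.6, 50.1, 44.0]
tcp_rot: [180.0, -0.0, -179.9]
ft_force: [-0.2, -0.7, -1.9]
finger_gap: 15.9
grip_force: 118.1
```

>>> {"fn": "play_rows", "kwargs": {"increments": [[-1, [0, 0, 1], 0], [-1, [0, 0, 0], 0], [-1, [0, 0, 0], 0]]}}

```text
time: 18.33
tool_pos: [390.9, 50.2, 43.3]
tcp_rot: [180.0, 0.0, -179.9]
ft_force: [0.4, -0.7, -1.8]
finger_gap: 16.3
grip_force: 118.1
```

>>> {"fn": "play_rows", "kwargs": {"increments": [[-1, [0, 0, 1], 0], [-1, [0, 0, 0], 0], [-1, [0, 0, 0], 0]]}}

```text
time: 18.58
tool_pos: [391.1, 50.2, 42.5]
tcp_rot: [180.0, 0.0, -179.9]
ft_force: [0.2, -0.8, -1.6]
finger_gap: 16.0
grip_force: 118.3
```

>>> {"fn": "play_rows", "kwargs": {"increments": [[-1, [0, 0, 1], 0], [-1, [0, 0, 0], 0], [-1, [0, 0, 0], 0]]}}

```text
time: 18.83
tool_pos: [391.3, 50.2, 42.2]
tcp_rot: [180.0, 0.0, -179.9]
ft_force: [-5.2, -0.5, 7.1]
finger_gap: 15.9
grip_force: 119.4
```

>>> {"fn": "play_rows", "kwargs": {"increments": [[-1, [0, 0, 1], 0], [-1, [0, 0, 0], 0], [-1, [0, 0, 0], 0]]}}

```text
time: 19.08
tool_pos: [391.4, 50.2, 42.1]
tcp_rot: [-180.0, 0.0, -179.9]
ft_force: [-11.2, -0.5, 20.2]
finger_gap: 16.0
grip_force: 121.8
```

>>> {"fn": "play_rows", "kwargs": {"increments": [[-1, [-6, 0, -1], 0], [-1, [-10, 0, 0], 0], [-1, [-10, 0, 0], 0], [-1, [-10, 0, 0], 0], [-1, [-10, 0, 0], 0], [-1, [-8, 0, 0], 0], [-1, [-6, 0, 0], 0], [-1, [-4, 0, 0], 0], [-1, [-4, 0, 0], 0], [-1, [-4, 0, 0], 0], [-1, [-4, 0, 0], 0], [-1, [-4, 0, 0], 0]]}}

```text
time: 20.08
tool_pos: [471.2, 50.3, 42.2]
tcp_rot: [180.0, -0.0, -179.9]
ft_force: [-7.3, -0.2, 10.9]
finger_gap: 15.8
grip_force: 119.8
```

>>> {"fn": "play_rows", "kwargs": {"increments": [[-1, [-3, 0, 0], 0], [-1, [-3, 0, 0], 0], [-1, [-3, 0, 0], 0], [-1, [-3, 0, 0], 0], [-1, [-3, 0, 0], 0], [-1, [-3, 0, 0], 0], [-1, [-3, 0, 0], 0], [-1, [-3, 0, 0], 0], [-1, [-3, 0, 0], 0], [-1, [-3, 0, 0], 0], [-1, [-3, 0, 0], 0], [-1, [-3, 0, 0], 0]]}}

```text
time: 21.08
tool_pos: [506.7, 50.4, 42.2]
tcp_rot: [180.0, -0.1, -179.9]
ft_force: [-9.2, 0.5, 12.0]
finger_gap: 16.0
grip_force: 120.0
```

```bash
python3 -c "
from h import *
t=snapshot('top')
a=rect(t,614,51,40,135,500);cv2.imwrite('pics/c6.png',a);print(sense()['wrist_torque'])
t2=snapshot('side')
for q in('scoop_mid','scoop','tin0','tin1'): 
  for S in(t,t2):
    print(q,[(round(d['p'],2),W(d['xyz'],S).round(0).tolist()) for d in pinpoint(q,S)[:4]])
"
```

```text
[0.0610656  0.97997902 0.03970631]
scoop_mid [(0.43, [721.0, 272.0, 3.0])]
scoop_mid [(0.79, [567.0, 48.0, 3.0]), (0.47, [460.0, -317.0, 8.0])]
scoop [(0.61, [504.0, 48.0, -2.0]), (0.6, [618.0, 48.0, -3.0])]
scoop [(0.62, [505.0, 53.0, 1.0]), (0.56, [567.0, 51.0, 5.0])]
tin0 [(0.36, [619.0, -330.0, 58.0])]
tin0 []
tin1 [(0.36, [619.0, -330.0, 58.0])]
tin1 []
```

View pics/c6.png

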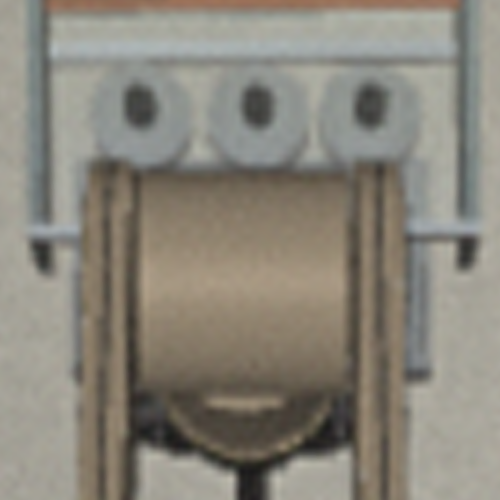

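All three tins are being pushed evenly ahead of the blade. Their knobs are at crop (140,105), (258,105), (371,103), the stop bar is at row 50, and the scoop sits centred between the cheeks.

>>> {"fn": "play_rows", "kwargs": {"increments": [[-1, [-3, 0, 0], 0], [-1, [-3, 0, 0], 0], [-1, [-3, 0, 0], 0], [-1, [-3, 0, 0], 0], [-1, [-3, 0, 0], 0], [-1, [-3, 0, 0], 0], [-1, [-3, 0, 0], 0], [-1, [-3, 0, 0], 0], [-1, [-3, 0, 0], 0], [-1, [-3, 0, 0], 0], [-1, [-3, 0, 0], 0], [-1, [-3, 0, 0], 0]]}}

```text
time: 22.58
tool_pos: [542.3, 50.5, 42.2]
tcp_rot: [180.0, -0.1, -179.9]
ft_force: [-11.8, 0.1, 14.5]
finger_gap: 16.3
grip_force: 120.7
```

>>> {"fn": "play_rows", "kwargs": {"increments": [[-1, [-2, 0, 0], 0], [-1, [-2, 0, 0], 0], [-1, [-2, 0, 0], 0], [-1, [-1, 0, 0], 0], [-1, [-1, 0, 0], 0], [-1, [-1, 0, 0], 0], [-1, [-1, 0, 0], 0], [-1, [-1, 0, 0], 0], [-1, [0, 0, 0], 0]]}}

```text
time: 23.33
tool_pos: [553.1, 50.5, 42.2]
tcp_rot: [180.0, -0.1, -179.9]
ft_force: [-9.6, -0.0, 12.0]
finger_gap: 15.8
grip_force: 120.5
```

```bash
python3 -c "
from h import *
t=snapshot('top')
a=rect(t,660,51,30,125,500);cv2.imwrite('pics/c7.png',a);print(sense()['wrist_torque'],sense()['ft_force'])
t2=snapshot('side')
for q in('scoop_mid','scoop','tin0','tin1'): 
  for S in(t,t2):
    print(q,[(round(d['p'],2),W(d['xyz'],S).round(0).tolist()) for d in pinpoint(q,S)[:4]])
"
```

```text
[ 0.07949806  1.41610212 -0.0095386 ] [-10.11533165   0.6496174   13.50425878]
scoop_mid [(0.52, [347.0, -521.0, -3.0]), (0.37, [516.0, 357.0, 4.0])]
scoop_mid [(0.87, [616.0, 47.0, 2.0])]
scoop [(0.51, [549.0, 51.0, -1.0])]
scoop [(0.57, [550.0, 50.0, 2.0])]
tin0 []
tin0 []
tin1 []
tin1 []
```

View pics/c7.png

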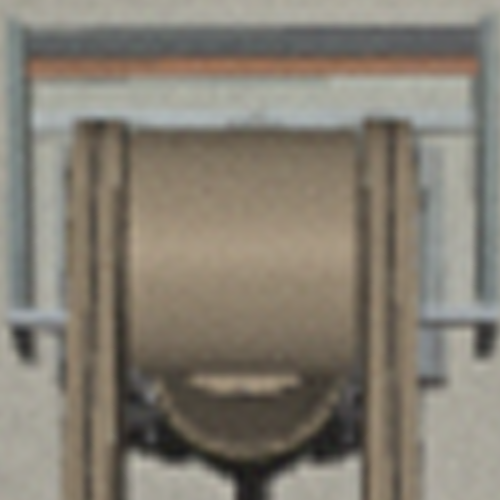

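The arm now hides the tins; the blade edge is about 8 mm short of the stop bar. I'll go on by feel.

>>> {"fn": "play_rows", "kwargs": {"increments": [[-1, [-1, 0, 0], 0], [-1, [-1, 0, 0], 0], [-1, [-1, 0, 0], 0], [-1, [-1, 0, 0], 0], [-1, [-1, 0, 0], 0], [-1, [-1, 0, 0], 0]]}}

```text
time: 24.33
tool_pos: [558.1, 50.4, 42.2]
tcp_rot: [-180.0, -0.2, -179.9]
ft_force: [-23.1, -1.1, 23.0]
finger_gap: 16.3
grip_force: 121.6
```

>>> {"fn": "play_rows", "kwargs": {"increments": [[-1, [-1, 0, 0], 0], [-1, [-1, 0, 0], 0], [-1, [-1, 0, 0], 0]]}}

```text
time: 24.58
tool_pos: [558.3, 50.3, 42.2]
tcp_rot: [-180.0, -0.6, -179.9]
ft_force: [-39.6, -2.2, 37.0]
finger_gap: 16.1
grip_force: 124.0
```

>>> {"fn": "play_rows", "kwargs": {"increments": [[-1, [1, 0, -0.5], 0], [-1, [1, 0, -0.5], 0], [-1, [1.5, 0, -0.5], 0], [-1, [2, 0, 0], 0], [-1, [2.5, 0, 0], 0], [-1, [3, 0, 0], 0], [-1, [3, 0, 0], 0], [-1, [3, 0, 0], 0], [-1, [3, 0, 0], 0], [-1, [3, 0, 0], 0], [-1, [3, 0, 0], 0], [-1, [3, 0, 0], 0]]}}

```text
time: 25.58
tool_pos: [533.5, 50.3, 42.8]
tcp_rot: [180.0, -0.0, -179.9]
ft_force: [1.6, 0.1, -3.8]
finger_gap: 16.3
grip_force: 118.1
```

>>> {"fn": "play_rows", "kwargs": {"increments": [[-1, [3, 0, 0], 0], [-1, [3, 0, 0], 0], [-1, [3, 0, 0], 0], [-1, [3, 0, 0], 0], [-1, [3, 0, 0], 0], [-1, [3, 0, 0], 0], [-1, [3, 0, 0], 0], [-1, [3, 0, 0], 0], [-1, [3, 0, 0], 0], [-1, [3, 0, 0], 0], [-1, [3, 0, 0], 0], [-1, [3, 0, 0], 0]]}}

```text
time: 26.58
tool_pos: [497.6, 50.3, 42.8]
tcp_rot: [-180.0, 0.0, -179.9]
ft_force: [2.1, -0.1, -3.5]
finger_gap: 16.1
grip_force: 118.1
```

```bash
python3 -c "
from h import *
t=snapshot('top');t2=snapshot('side')
a=rect(t,614,51,30,135,400);b=cv2.resize(t2['color'][180:290,250:360,::-1],(400,400),interpolation=3);cv2.imwrite('pics/c8.png',np.hstack([a,b]));print(sense()['wrist_torque'],sense()['ft_force'])
for q in('scoop_mid','scoop','tin0'): 
  for S in(t,t2):
    print(q,[(round(d['p'],2),W(d['xyz'],S).round(0).tolist()) for d in pinpoint(q,S)[:4]])
"
```

```text
[ 0.05826341  0.34787129 -0.02687634] [-2.57764546  0.14942304 -0.96195684]
scoop_mid []
scoop_mid [(0.72, [559.0, 52.0, 5.0])]
scoop [(0.7, [494.0, 48.0, 4.0])]
scoop [(0.56, [495.0, 52.0, 2.0])]
tin0 []
tin0 [(0.62, [639.0, -16.0, 2.0]), (0.47, [634.0, 117.0, 4.0]), (0.44, [634.0, 51.0, 1.0])]
```

View pics/c8.png

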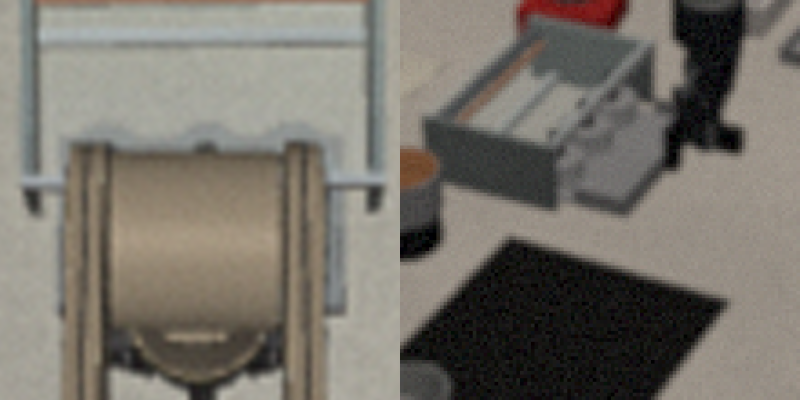

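All three tins are riding on the blade, at about scoop x = 140. The top view shows their lids just ahead of the arm at crop (85,135), (205,135), (295,135), and the side view shows the same.

>>> {"fn": "play_rows", "kwargs": {"increments": [[-1, [3, 0, 0], 0], [-1, [4, 0, 0], 0], [-1, [4, 0, 0], 0], [-1, [4, 0, 0], 0], [-1, [4, 0, 0], 0], [-1, [4, 0, 0], 0], [-1, [4, 0, 0], 0], [-1, [4, 0, 0], 0], [-1, [4, 0, 0], 0], [-1, [4, 0, 0], 0], [-1, [4, 0, 0], 0], [-1, [4, 0, 0], 0]]}}

```text
time: 27.98
tool_pos: [450.5, 50.2, 42.8]
tcp_rot: [-180.0, 0.0, -179.9]
ft_force: [1.6, 0.5, -3.3]
finger_gap: 15.6
grip_force: 117.9
```

>>> {"fn": "play_rows", "kwargs": {"increments": [[-1, [4, 0, 0], 0], [-1, [4, 0, 0], 0], [-1, [4, 0, 0], 0], [-1, [4, 0, 0], 0], [-1, [4, 0, 0], 0], [-1, [4, 0, 0], 0], [-1, [4, 0, 0], 0], [-1, [3, 0, 0], 0], [-1, [2, 0, 0], 0], [-1, [1, 0, 0], 0], [-1, [0, 0, 0], 0], [-1, [0, 0, 0], 0]]}}

```text
time: 28.98
tool_pos: [416.5, 50.1, 42.7]
tcp_rot: [-180.0, -0.1, -179.9]
ft_force: [-2.5, -0.2, -0.6]
finger_gap: 16.5
grip_force: 118.0
```

>>> {"fn": "play_rows", "kwargs": {"increments": [[-1, [0, 0, 0.5], 0], [-1, [0, 0, 0], 0], [-0.6, [0, 0, 0], 0], [-0.4, [0, 0, 0], 0], [-0.2, [0, 0, 0], 0], [0, [0, 0, 0], 0], [0.2, [0, 0, 0], 0], [0.2, [0, 0, -15], 0], [0.2, [0, 0, -20], 0], [0.2, [0, 0, -30], 0], [0.2, [0, 0, -30], 0], [0.2, [0, 0, -10], 0]]}}

```text
time: 29.98
tool_pos: [419.3, 50.2, 152.1]
tcp_rot: [-180.0, 0.4, -179.9]
ft_force: [0.4, 0.4, 1.2]
finger_gap: 51.2
grip_force: 0.0
```

```bash
python3 -c "
from h import *
t=snapshot('top');t2=snapshot('side')
a=rect(t,550,51,54,120,400);b=cv2.resize(t2['color'][180:290,250:360,::-1],(400,400),interpolation=3);cv2.imwrite('pics/c9.png',np.hstack([a,b]))
for q in('scoop_mid','scoop','tin0','tray_in','tray'): 
  for S in(t,t2):
    print(q,[(round(d['p'],2),W(d['xyz'],S).round(0).tolist()) for d in pinpoint(q,S)[:4]])
"
```

```text
scoop_mid [(0.37, [719.0, 271.0, 2.0])]
scoop_mid [(0.75, [476.0, 45.0, 9.0])]
scoop [(0.5, [411.0, 50.0, -1.0])]
scoop [(0.89, [415.0, 51.0, 3.0]), (0.42, [554.0, 117.0, 3.0])]
tin0 []
tin0 [(0.77, [555.0, 115.0, 1.0]), (0.64, [554.0, 51.0, 3.0]), (0.61, [414.0, 53.0, 2.0]), (0.6, [555.0, -15.0, 1.0])]
tray_in [(0.84, [463.0, -313.0, 8.0])]
tray_in [(0.58, [462.0, -318.0, 6.0])]
tray [(0.68, [462.0, -315.0, 1.0])]
tray [(0.69, [461.0, -315.0, 2.0]), (0.55, [516.0, 351.0, 2.0])]
```

View pics/c9.png

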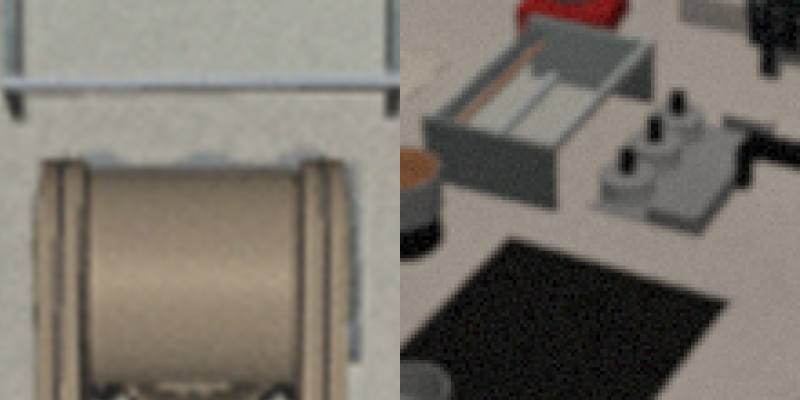

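The three tins stand upright on the scoop, out in front of the lip (side crop knobs (628,160), (655,127), (678,102)). I'll move the arm aside for one clear look from above.

>>> {"fn": "play_rows", "kwargs": {"increments": [[0.2, [0, -40, -10], 0], [0.2, [0, -40, -10], 0], [0.2, [0, -40, -10], 0], [0.2, [0, -40, -10], 0], [0.2, [0, -40, 0], 0], [0.2, [0, -30, 0], 0], [0.2, [0, 0, 0], 0]]}}

```text
time: 31.17
tool_pos: [416.8, -184.8, 187.6]
tcp_rot: [-179.9, 0.0, 179.8]
ft_force: [0.3, -0.4, -0.3]
finger_gap: 51.2
grip_force: 0.0
```

```bash
cat > tins.py <<'E'
from h import *
from collections import defaultdict
A=[]
for k in range(2):
  for n in("top","side"):
    t=snapshot(n)
    A+= [(n,round(d['p'],2),W(d['xyz'],t).round(0).tolist()) for d in pinpoint('tin0',t) if d['p']>.3]
    if n=="top": # dark knob blobs on the plane z=54
        r=rect(t,550,50,54,110,440); g=cv2.cvtColor(r,cv2.COLOR_BGR2GRAY); _,_,S,C=cv2.connectedComponentsWithStats((g[40:250]<90).astype(np.uint8))
        print("blobs",[(int(s[4]),round(550+(220-(c[1]+40))/2),round(50+(220-c[0])/2)) for s,c in zip(S,C) if 100<s[4]<3000])
for a in sorted(A,key=lambda a:a[2][1]): print(a)
print(sense()['tool_pos'])
E
python3 tins.py
```

```text
blobs [(112, 607, 159), (1269, 556, -12), (1210, 555, 113), (1218, 555, 47)]
blobs [(118, 607, 159), (1241, 556, -12), (1212, 555, 113), (1216, 555, 47)]
('side', 0.49, [612.0, -304.0, 2.0])
('side', 0.48, [558.0, -16.0, -1.0])
('side', 0.56, [561.0, -14.0, -1.0])
('top', 0.43, [560.0, -11.0, 2.0])
('top', 0.56, [557.0, -9.0, 4.0])
('top', 0.71, [558.0, 46.0, 7.0])
('side', 0.62, [554.0, 47.0, 4.0])
('top', 0.48, [560.0, 48.0, 6.0])
('side', 0.74, [476.0, 48.0, 2.0])
('side', 0.56, [552.0, 50.0, 1.0])
('top', 0.31, [611.0, 53.0, 1.0])
('top', 0.45, [555.0, 109.0, 2.0])
('top', 0.74, [557.0, 113.0, -3.0])
('side', 0.61, [553.0, 115.0, 2.0])
('side', 0.47, [551.0, 115.0, 4.0])
[ 417.28874223 -178.73290907  187.23258611]
```

>>> {"fn": "play_rows", "kwargs": {"increments": [[0, [-25, 29, 0], 0], [0, [-25, 29, 0], 0], [0, [-25, 29, 0], 0], [0, [-25, 29, 0], 0], [0, [-25, 29, 0], 0], [0, [-16, 21, 0], 0], [0, [0, 0, 30], 0], [0, [0, 0, 30], 0], [0, [0, 0, 25], 0], [0, [0, 0, 15], 0], [0, [0, 0, 0], 0], [0, [0, 0, 0], 0]]}}

```text
time: 32.57
tool_pos: [557.0, -12.8, 86.6]
tcp_rot: [180.0, -0.1, -179.9]
ft_force: [1.4, -0.4, -0.3]
finger_gap: 42.6
grip_force: 0.0
```

```bash
python3 -c "
from h import *
t=snapshot('side');b=cv2.resize(t['color'][180:270,260:350,::-1],(500,500),interpolation=3);cv2.imwrite('pics/c10.png',b)
to(558,-13,35,180)"
```

```text
tool shift [ 0.3  0.1 53.2] turn rad (tool z) 0.002 deg -0.1 rpy [-180.     0.  -179.9]
```

View pics/c10.png

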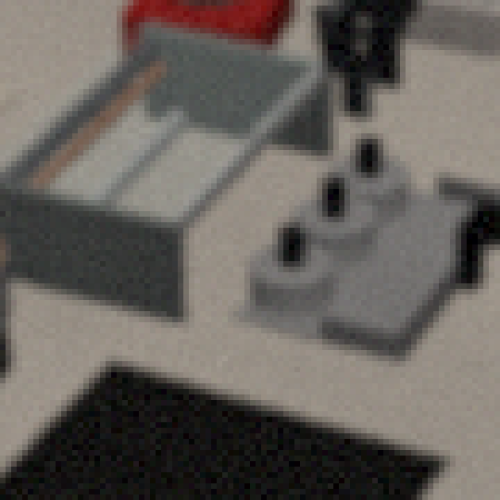

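The fingers (px (355,95)) straddle the far tin's knob from above. Going down to grip.

>>> {"fn": "play_rows", "kwargs": {"increments": [[0, [0, 0, 20], 0], [0, [0, 0, 15], 0], [0, [0, 0, 12], 0], [0, [0, 0, 4], 0], [0, [0, 0, 0], 0], [-0.4, [0, 0, 0], 0], [-0.6, [0, 0, 0], 0], [-1, [0, 0, 0], 0], [-1, [0, 0, 0], 0], [-1, [0, 0, 0], 0], [-1, [0, 0, 0], 0]], "force": 50}}

```text
time: 33.53
tool_pos: [559.1, -13.7, 37.7]
tcp_rot: [-180.0, 0.1, -179.9]
ft_force: [-0.2, 0.2, 6.0]
finger_gap: 16.1
grip_force: 48.9
```

>>> {"fn": "play_rows", "kwargs": {"increments": [[-1, [0, 0, -10], 0], [-1, [0, 0, -15], 0], [-1, [0, 0, -20], 0], [-1, [0, 0, -20], 0], [-1, [0, 0, -20], 0], [-1, [0, 0, 0], 0]]}}

```text
time: 34.03
tool_pos: [560.6, -14.0, 126.5]
tcp_rot: [-180.0, 0.4, -179.9]
ft_force: [1.1, -0.2, 0.6]
finger_gap: 15.9
grip_force: 49.0
```

```bash
python3 -c "
from h import *
to(463,-247,120,180)
for n in('side','top'):
  t=snapshot(n);print([(round(d['p'],2),W(d['xyz'],t).round(0).tolist()) for d in pinpoint('tin0',t)])"
```

```text
tool shift [  97.9 -232.9    6.5] turn rad (tool z) 0.001 deg -0.1 rpy [-180.     0.4 -179.9]
[(0.78, [555.0, 117.0, -0.0]), (0.56, [553.0, 51.0, 3.0]), (0.48, [564.0, -19.0, 92.0])]
[(0.6, [555.0, 110.0, -0.0]), (0.45, [557.0, 47.0, 6.0]), (0.44, [560.0, -10.0, 86.0])]
```

>>> {"fn": "play_rows", "kwargs": {"increments": [[-1, [9, -20, 0], 0], [-1, [9, -34, 0], 0], [-1, [9, -36, 0], 0], [-1, [9, -36, 0], 0], [-1, [9, -36, 0], 0], [-1, [9, -36, 0], 0], [-1, [9, -36, 0], 0], [-1, [9, -36, 0], 0], [-1, [9, -36, 0], 0], [-1, [9, -36, 0], 0], [-1, [9, -26, 0], 0], [-1, [0, 0, 0], 0]]}}

```text
time: 35.23
tool_pos: [456.3, -386.0, 119.4]
tcp_rot: [-180.0, -0.2, 179.8]
ft_force: [1.0, 0.7, -1.2]
finger_gap: 16.0
grip_force: 49.1
```

>>> {"fn": "play_rows", "kwargs": {"increments": [[-1, [0, 0, 20], 0], [-1, [0, 0, 20], 0], [-1, [0, 0, 15], 0], [-1, [0, 0, 10], 0], [-1, [0, 0, 0], 0], [-1, [0, 0, 0], 0]]}}

```text
time: 35.73
tool_pos: [458.8, -380.8, 55.1]
tcp_rot: [179.9, -0.1, -179.9]
ft_force: [0.3, -0.0, -0.7]
finger_gap: 15.9
grip_force: 49.2
```

```bash
python3 -c "
from h import *
to(461,-382,41,180)
for n in('side','top'):
  t=snapshot(n);print([(q,round(d['p'],2),W(d['xyz'],t).round(0).tolist()) for q in('tin0','tray') for d in pinpoint(q,t)])"
```

```text
tool shift [-2.2 -1.2 14.1] turn rad (tool z) 0.002 deg -0.1 rpy [ 1.799e+02 -1.000e-01 -1.799e+02]
[('tin0', 0.64, [553.0, 118.0, 4.0]), ('tin0', 0.63, [616.0, -329.0, 61.0]), ('tin0', 0.56, [457.0, -384.0, 21.0]), ('tin0', 0.47, [555.0, 49.0, 4.0]), ('tray', 0.89, [462.0, -317.0, 1.0])]
[('tin0', 0.68, [612.0, 54.0, 0.0]), ('tin0', 0.62, [555.0, 112.0, -1.0]), ('tin0', 0.52, [558.0, 49.0, 3.0]), ('tin0', 0.48, [459.0, -378.0, 22.0]), ('tin0', 0.16, [621.0, -331.0, 57.0]), ('tray', 0.55, [461.0, -317.0, 0.0])]
```

>>> {"fn": "play_rows", "kwargs": {"increments": [[-1, [-1, 0, 6], 0], [-1, [-1, 0, 5], 0], [-1, [0, 0, 2], 0], [-1, [0, 0, 1], 0], [-1, [0, 0, 0], 0], [-1, [0, 0, 0], 0]]}}

```text
time: 36.53
tool_pos: [461.2, -381.7, 42.1]
tcp_rot: [180.0, -0.0, -179.9]
ft_force: [0.1, 0.1, -0.5]
finger_gap: 16.0
grip_force: 49.2
```

>>> {"fn": "play_rows", "kwargs": {"increments": [[-1, [0, 0, 1], 0], [-1, [0, 0, 1], 0], [-1, [0, 0, 0], 0], [-1, [0, 0, 0], 0]]}}

```text
time: 36.87
tool_pos: [461.3, -381.8, 40.3]
tcp_rot: [180.0, -0.0, -179.9]
ft_force: [-0.0, -0.7, -1.7]
finger_gap: 15.8
grip_force: 49.2
```

>>> {"fn": "play_rows", "kwargs": {"increments": [[-1, [0, 0, 0.7], 0], [-1, [0, 0, 0], 0], [-0.9, [0, 0, 0], 0], [-0.6, [0, 0, 0], 0], [-0.4, [0, 0, 0], 0], [-0.2, [0, 0, 0], 0], [0, [0, 0, 0], 0], [0, [0, 0, -10], 0], [0, [0, 0, -20], 0], [0, [0, 0, -30], 0], [0, [0, 0, -30], 0], [0, [0, 0, 0], 0]]}}

```text
time: 37.87
tool_pos: [464.5, -384.8, 138.2]
tcp_rot: [-179.5, 0.5, -179.9]
ft_force: [0.7, -1.2, 1.5]
finger_gap: 42.8
grip_force: 0.0
```

>>> {"fn": "play_rows", "kwargs": {"increments": [[0, [-8.7, 39, 0], 0], [0, [-8.7, 39, 0], 0], [0, [-8.7, 39, 0], 0], [0, [-8.7, 39, 0], 0], [0, [-8.7, 39, 0], 0], [0, [-8.7, 39, 0], 0], [0, [-8.7, 39, 0], 0], [0, [-8.7, 39, 0], 0], [0, [-8.7, 39, 0], 0], [0, [-8.7, 39, 0], 0], [0, [-8.7, 39, 0], 0], [0, [0, 0, 0], 0]]}}

```text
time: 38.87
tool_pos: [557.6, 54.1, 130.8]
tcp_rot: [179.8, 0.1, -179.6]
ft_force: [-1.6, -0.8, 1.2]
finger_gap: 42.9
grip_force: 0.0
```

```bash
python3 -c "
from h import *
to(557,47,35,180)
for n in('side','top'):
  t=snapshot(n);print([(q,round(d['p'],2),W(d['xyz'],t).round(0).tolist()) for q in('tin0','scoop') for d in pinpoint(q,t)])"
```

```text
tool shift [ 0.6 -7.1 95.8] turn rad (tool z) 0.006 deg -0.4 rpy [ 1.798e+02  1.000e-01 -1.796e+02]
[('tin0', 0.73, [555.0, 116.0, 3.0]), ('tin0', 0.67, [557.0, 50.0, 2.0]), ('tin0', 0.47, [462.0, -318.0, 5.0]), ('scoop', 0.86, [412.0, 49.0, -0.0]), ('scoop', 0.44, [727.0, 274.0, -3.0])]
[('tin0', 0.5, [558.0, 50.0, 4.0]), ('scoop', 0.2, [517.0, 355.0, 4.0])]
```

>>> {"fn": "play_rows", "kwargs": {"increments": [[0, [0, 0, 20], 0], [0, [0, 0, 25], 0], [0, [0, 0, 15], 0], [0, [0, 0, 0], 0], [0, [0, 0, 0], 0]]}}

```text
time: 39.58
tool_pos: [555.6, 46.2, 68.9]
tcp_rot: [-180.0, -0.1, 180.0]
ft_force: [-0.4, -0.2, -0.8]
finger_gap: 42.9
grip_force: 0.0
```

```bash
python3 -c "
from h import *
to(557,48,35,180)"
```

```text
tool shift [-1.4  1.8 33.9] turn rad (tool z) -0.001 deg 0.0 rpy [-1.8e+02 -1.0e-01  1.8e+02]
```

>>> {"fn": "play_rows", "kwargs": {"increments": [[0, [-1, 1, 15], 0], [0, [0, 0, 12], 0], [0, [0, 0, 6], 0], [0, [0, 0, 0], 0], [-0.4, [0, 0, 0], 0], [-0.6, [0, 0, 0], 0], [-1, [0, 0, 0], 0], [-1, [0, 0, 0], 0], [-1, [0, 0, 0], 0], [-1, [0, 0, 0], 0]]}}

```text
time: 40.42
tool_pos: [558.2, 48.3, 37.4]
tcp_rot: [-180.0, 0.1, -179.9]
ft_force: [-0.2, -0.2, 4.0]
finger_gap: 16.3
grip_force: 49.0
```

>>> {"fn": "play_rows", "kwargs": {"increments": [[-1, [0, 0, -10], 0], [-1, [0, 0, -15], 0], [-1, [0, 0, -20], 0], [-1, [0, 0, -20], 0], [-1, [0, 0, -20], 0], [-1, [0, 0, 0], 0], [-1, [0, 0, 0], 0]]}}

```text
time: 41.0
tool_pos: [558.6, 48.4, 123.2]
tcp_rot: [180.0, 0.2, -179.9]
ft_force: [0.1, -0.1, -2.3]
finger_gap: 16.0
grip_force: 48.8
```

```bash
python3 -c "
from h import *
to(463,-315,120,180)
for n in('side','top'):
  t=snapshot(n);print([(q,round(d['p'],2),W(d['xyz'],t).round(0).tolist()) for q in('tin0','scoop','tray') for d in pinpoint(q,t)])"
```

```text
tool shift [  96.1 -363.3    3.2] turn rad (tool z) 0.001 deg -0.1 rpy [ 180.     0.2 -179.9]
[('tin0', 0.72, [553.0, 115.0, 3.0]), ('tin0', 0.56, [458.0, -384.0, 1.0]), ('tin0', 0.48, [553.0, 49.0, 89.0]), ('scoop', 0.37, [727.0, 275.0, -1.0]), ('tray', 0.74, [463.0, -312.0, 4.0])]
[('tin0', 0.58, [465.0, -377.0, 4.0]), ('tin0', 0.58, [556.0, 49.0, 88.0]), ('scoop', 0.43, [462.0, -314.0, 1.0]), ('tray', 0.57, [462.0, -315.0, -2.0])]
```

Tin 1 stands in the tray and tin 2 is in hand. On to the middle slot.

>>> {"fn": "play_rows", "kwargs": {"increments": [[-1, [8, -20, 0], 0], [-1, [9, -34, 0], 0], [-1, [9, -36, 0], 0], [-1, [9, -36, 0], 0], [-1, [9, -36, 0], 0], [-1, [9, -36, 0], 0], [-1, [9, -36, 0], 0], [-1, [9, -36, 0], 0], [-1, [9, -36, 0], 0], [-1, [9, -34, 0], 0], [-1, [7, -23, 0], 0], [-1, [0, 0, 0], 0]]}}

```text
time: 42.4
tool_pos: [460.3, -319.2, 121.5]
tcp_rot: [-179.9, -0.0, 179.8]
ft_force: [1.5, 0.7, -1.3]
finger_gap: 15.7
grip_force: 49.0
```

>>> {"fn": "play_rows", "kwargs": {"increments": [[-1, [0, 0, 20], 0], [-1, [0, 0, 20], 0], [-1, [0, 0, 15], 0], [-1, [0, 0, 10], 0], [-1, [0, 0, 0], 0], [-1, [0, 0, 0], 0]]}}

```text
time: 42.9
tool_pos: [461.8, -314.1, 56.2]
tcp_rot: [179.9, -0.1, -179.9]
ft_force: [0.3, -0.2, -0.6]
finger_gap: 16.3
grip_force: 49.0
```

```bash
python3 -c "
from h import *
to(462,-314,39.5,180)"
```

```text
tool shift [-0.2  0.1 16.7] turn rad (tool z) 0.002 deg -0.1 rpy [ 1.799e+02 -1.000e-01 -1.799e+02]
```

>>> {"fn": "play_rows", "kwargs": {"increments": [[-1, [0, 0, 6], 0], [-1, [0, 0, 5], 0], [-1, [0, 0, 3], 0], [-1, [0, 0, 2], 0], [-1, [0, 0, 0.7], 0], [-1, [0, 0, 0], 0], [-1, [0, 0, 0], 0]]}}

```text
time: 43.48
tool_pos: [462.1, -314.9, 40.0]
tcp_rot: [-180.0, 0.0, -179.9]
ft_force: [-0.2, 0.4, -0.3]
finger_gap: 16.1
grip_force: 49.0
```

>>> {"fn": "play_rows", "kwargs": {"increments": [[-0.9, [0, 0, 0], 0], [-0.6, [0, 0, 0], 0], [-0.4, [0, 0, 0], 0], [-0.2, [0, 0, 0], 0], [0, [0, 0, 0], 0], [0, [0, 0, -10], 0], [0, [0, 0, -20], 0], [0, [0, 0, -30], 0], [0, [0, 0, -30], 0], [0, [0, 0, 0], 0]]}}

```text
time: 44.32
tool_pos: [465.3, -317.5, 138.1]
tcp_rot: [-179.6, 0.5, -179.9]
ft_force: [1.2, -1.0, 0.9]
finger_gap: 42.5
grip_force: 0.0
```

>>> {"fn": "play_rows", "kwargs": {"increments": [[0, [-8.6, 39, 0], 0], [0, [-8.6, 39, 0], 0], [0, [-8.6, 39, 0], 0], [0, [-8.6, 39, 0], 0], [0, [-8.6, 39, 0], 0], [0, [-8.6, 39, 0], 0], [0, [-8.6, 39, 0], 0], [0, [-8.6, 39, 0], 0], [0, [-8.6, 39, 0], 0], [0, [-8.6, 39, 0], 0], [0, [-8.6, 37, 0], 0], [0, [0, 0, 20], 0]]}}

```text
time: 45.32
tool_pos: [560.2, 119.2, 115.3]
tcp_rot: [179.8, 0.6, -179.7]
ft_force: [1.4, 0.3, 1.3]
finger_gap: 42.6
grip_force: 0.0
```

>>> {"fn": "play_rows", "kwargs": {"increments": [[0, [0, 0, 20], 0], [0, [0, 0, 15], 0], [0, [0, 0, 0], 0], [0, [0, 0, 0], 0]]}}

```text
time: 45.65
tool_pos: [555.4, 112.3, 74.7]
tcp_rot: [-180.0, -0.1, -179.9]
ft_force: [-0.1, -0.5, 0.3]
finger_gap: 42.9
grip_force: 0.0
```

```bash
python3 -c "
from h import *
to(556,113,35,180)
for n in('side','top'):
  t=snapshot(n);print([(q,round(d['p'],2),W(d['xyz'],t).round(0).tolist()) for q in('tin0','scoop') for d in pinpoint(q,t)])"
```

```text
tool shift [-0.6  0.7 39.7] turn rad (tool z) 0.001 deg -0.1 rpy [-1.800e+02 -1.000e-01 -1.799e+02]
[('tin0', 0.66, [554.0, 118.0, 4.0]), ('tin0', 0.62, [460.0, -383.0, 1.0]), ('tin0', 0.57, [460.0, -313.0, 4.0]), ('scoop', 0.82, [413.0, 53.0, -1.0])]
[('tin0', 0.69, [460.0, -379.0, 2.0]), ('tin0', 0.45, [462.0, -316.0, 5.0]), ('tin0', 0.43, [556.0, 110.0, -4.0]), ('scoop', 0.64, [411.0, 49.0, 0.0])]
```

>>> {"fn": "play_rows", "kwargs": {"increments": [[0, [-0.5, 0.5, 20], 0], [0, [0, 0, 14], 0], [0, [0, 0, 5], 0], [0, [0, 0, 0], 0], [-0.4, [0, 0, 0], 0], [-0.6, [0, 0, 0], 0], [-1, [0, 0, 0], 0], [-1, [0, 0, 0], 0], [-1, [0, 0, 0], 0], [-1, [0, 0, 0], 0]]}}

```text
time: 46.78
tool_pos: [557.6, 113.0, 37.2]
tcp_rot: [180.0, 0.1, -179.9]
ft_force: [-0.5, 0.5, 6.1]
finger_gap: 16.0
grip_force: 49.4
```

>>> {"fn": "play_rows", "kwargs": {"increments": [[-1, [0, 0, -10], 0], [-1, [0, 0, -15], 0], [-1, [0, 0, -20], 0], [-1, [0, 0, -20], 0], [-1, [0, 0, -20], 0], [-1, [0, 0, 0], 0], [-1, [0, 0, 0], 0]]}}

```text
time: 47.37
tool_pos: [557.6, 112.9, 122.5]
tcp_rot: [180.0, 0.2, -179.9]
ft_force: [-0.2, 0.5, -1.4]
finger_gap: 16.0
grip_force: 48.8
```

>>> {"fn": "play_rows", "kwargs": {"increments": [[-1, [8, -20, 0], 0], [-1, [8, -34, 0], 0], [-1, [9, -36, 0], 0], [-1, [9, -36, 0], 0], [-1, [9, -36, 0], 0], [-1, [9, -36, 0], 0], [-1, [9, -36, 0], 0], [-1, [9, -36, 0], 0], [-1, [9, -36, 0], 0], [-1, [9, -34, 0], 0], [-1, [7, -20, 0], 0], [-1, [0, 0, 0], 0]]}}

```text
time: 48.37
tool_pos: [459.5, -250.5, 119.1]
tcp_rot: [-180.0, -0.2, 179.8]
ft_force: [0.5, -0.2, -1.0]
finger_gap: 16.0
grip_force: 49.1
```

>>> {"fn": "play_rows", "kwargs": {"increments": [[-1, [0, 0, 20], 0], [-1, [0, 0, 20], 0], [-1, [0, 0, 15], 0], [-1, [0, 0, 10], 0], [-1, [0, 0, 0], 0], [-1, [0, 0, 0], 0]]}}

```text
time: 48.87
tool_pos: [461.3, -246.3, 54.9]
tcp_rot: [179.9, -0.1, -179.9]
ft_force: [-0.3, 0.8, -0.8]
finger_gap: 15.8
grip_force: 49.1
```

```bash
python3 -c "
from h import *
to(463,-247,39.5,180)
for n in('side','top'):
  t=snapshot(n);print([(q,round(d['p'],2),W(d['xyz'],t).round(0).tolist()) for q in('tin0','tray') for d in pinpoint(q,t)])"
```

```text
tool shift [-1.7 -0.7 15.4] turn rad (tool z) 0.002 deg -0.1 rpy [ 1.799e+02 -1.000e-01 -1.799e+02]
[('tin0', 0.69, [457.0, -242.0, 21.0]), ('tin0', 0.67, [458.0, -383.0, 1.0]), ('tin0', 0.56, [414.0, 45.0, 60.0]), ('tin0', 0.53, [459.0, -314.0, 3.0]), ('tin0', 0.44, [728.0, 272.0, 3.0]), ('tray', 0.76, [461.0, -315.0, 3.0])]
[('tin0', 0.41, [462.0, -376.0, 4.0]), ('tin0', 0.41, [461.0, -312.0, 7.0]), ('tin0', 0.36, [462.0, -249.0, 18.0]), ('tray', 0.66, [462.0, -312.0, -1.0])]
```

>>> {"fn": "play_rows", "kwargs": {"increments": [[-1, [-1, 0, 6], 0], [-1, [0, 0, 5], 0], [-1, [0, 0, 2.5], 0], [-1, [0, 0, 1.5], 0], [-1, [0, 0, 0.5], 0], [-1, [0, 0, 0], 0], [-1, [0, 0, 0], 0]]}}

```text
time: 49.75
tool_pos: [463.0, -247.3, 40.4]
tcp_rot: [-180.0, 0.0, -179.9]
ft_force: [-0.2, -0.4, -1.8]
finger_gap: 15.8
grip_force: 49.1
```

>>> {"fn": "play_rows", "kwargs": {"increments": [[-0.9, [0, 0, 0], 0], [-0.6, [0, 0, 0], 0], [-0.4, [0, 0, 0], 0], [-0.2, [0, 0, 0], 0], [0, [0, 0, 0], 0], [0, [0, 0, -10], 0], [0, [0, 0, -20], 0], [0, [0, 0, -30], 0], [0, [0, 0, -30], 0], [0, [0, 0, 0], 0]]}}

```text
time: 50.58
tool_pos: [466.5, -249.5, 138.3]
tcp_rot: [-179.7, 0.5, -179.9]
ft_force: [1.3, -1.3, -0.0]
finger_gap: 42.7
grip_force: 0.0
```

>>> {"fn": "play_rows", "kwargs": {"increments": [[0.1, [5.8, 37, 0], 0], [0.1, [5.8, 37, 0], 0], [0.1, [5.8, 37, 0], 0], [0.1, [5.8, 37, 0], 0], [0.1, [5.8, 37, 0], 0], [0.1, [5.8, 37, 0], 0], [0.1, [5.8, 37, 0], 0], [0.1, [5.8, 37, 0], 0], [0.1, [0, 0, 20], 0], [0.1, [0, 0, 0], 0], [0.1, [0, 0, 0], 0]]}}

```text
time: 51.5
tool_pos: [415.5, 48.8, 110.2]
tcp_rot: [-180.0, -0.1, -179.8]
ft_force: [0.1, 0.1, -0.0]
finger_gap: 46.4
grip_force: 0.0
```

```bash
python3 -c "
from h import *
to(416.5,50,42,180)
for n in('side','top'):
  t=snapshot(n);print([(q,round(d['p'],2),W(d['xyz'],t).round(0).tolist()) for q in('tin0','scoop','scoop_grip','mat') for d in pinpoint(q,t)])
  if n=='top':
    a=cv2.resize(t['color'][180:270,365:455,::-1],(400,400),interpolation=3)
  else:
    b=cv2.resize(t['color'][180:270,270:360,::-1],(400,400),interpolation=3)
cv2.imwrite('pics/c11.png',np.hstack([a,b]))"
```

```text
tool shift [-1.   1.2 68.2] turn rad (tool z) 0.003 deg -0.2 rpy [-1.800e+02 -1.000e-01 -1.798e+02]
[('tin0', 0.63, [458.0, -245.0, 3.0]), ('tin0', 0.57, [619.0, -331.0, 61.0]), ('tin0', 0.55, [461.0, -383.0, -1.0]), ('tin0', 0.44, [458.0, -316.0, 4.0]), ('scoop', 0.64, [411.0, 54.0, 1.0]), ('scoop', 0.43, [527.0, -502.0, -1.0]), ('scoop_grip', 0.92, [416.0, 45.0, 59.0]), ('scoop_grip', 0.63, [346.0, -522.0, -3.0]), ('mat', 0.75, [517.0, 357.0, 4.0])]
[('tin0', 0.74, [462.0, -249.0, -1.0]), ('tin0', 0.67, [463.0, -312.0, 7.0]), ('tin0', 0.66, [460.0, -379.0, 1.0]), ('scoop', 0.68, [412.0, 52.0, -0.0]), ('scoop', 0.62, [462.0, -251.0, -3.0]), ('scoop', 0.21, [282.0, 401.0, 4.0]), ('scoop_grip', 0.6, [413.0, 46.0, 59.0]), ('mat', 0.8, [515.0, 355.0, 1.0]), ('mat', 0.39, [462.0, -316.0, -2.0])]
```

View pics/c11.png

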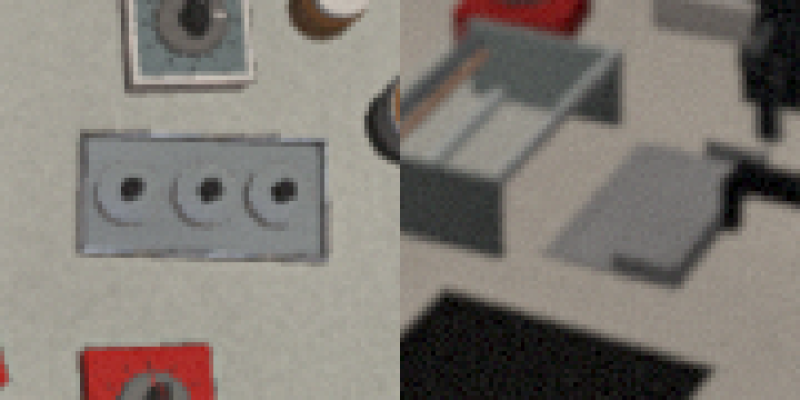

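All three tins stand in the tray (crop knobs (132,188), (210,190), (285,190)), and the empty scoop is below the gripper. Fetching it.

>>> {"fn": "play_rows", "kwargs": {"increments": [[0.1, [0, 0, 20], 0], [0.1, [0, 0, 20], 0], [0.1, [0, 0, 15], 0], [0.1, [0, 0, 11], 0], [0.1, [0, 0, 2], 0], [-0.3, [0, 0, 0], 0], [-0.5, [0, 0, 0], 0], [-0.7, [0, 0, 0], 0], [-1, [0, 0, 0], 0], [-1, [0, 0, 0], 0], [-1, [0, 0, 0], 0], [-1, [0, 0, 0], 0]], "force": 110}}

```text
time: 53.0
tool_pos: [417.1, 48.7, 43.5]
tcp_rot: [180.0, 0.1, -179.9]
ft_force: [-2.1, 0.4, 7.6]
finger_gap: 16.4
grip_force: 107.9
```

>>> {"fn": "play_rows", "kwargs": {"increments": [[-1, [0, 0, 0], 0], [-1, [0, 0, -10], 0], [-1, [0, 0, -15], 0], [-1, [0, 0, -15], 0], [-1, [0, 0, -10], 0], [-1, [0, 0, 0], 0]]}}

```text
time: 53.5
tool_pos: [417.9, 48.7, 95.0]
tcp_rot: [-180.0, 0.2, -179.9]
ft_force: [0.5, 0.2, -2.4]
finger_gap: 16.1
grip_force: 107.4
```

```bash
python3 -c "
from h import *
to(452,357,90,180)
for n in('side','top'):
  t=snapshot(n);print([(q,round(d['p'],2),W(d['xyz'],t).round(0).tolist()) for q in('scoop','scoop_mid') for d in pinpoint(q,t)])"
```

```text
tool shift [-34.5 308.3   5. ] turn rad (tool z) 0.001 deg -0.1 rpy [-180.     0.2 -179.9]
[('scoop', 0.79, [415.0, 48.0, 52.0]), ('scoop_mid', 0.83, [477.0, 46.0, 55.0]), ('scoop_mid', 0.38, [461.0, -314.0, 2.0])]
[('scoop', 0.61, [411.0, 47.0, 50.0])]
```

>>> {"fn": "play_rows", "kwargs": {"increments": [[-1, [0, 20, 0], 0], [-1, [0, 32, 0], 0], [-1, [0, 32, 0], 0], [-1, [0, 32, 0], 0], [-1, [0, 32, 0], 0], [-1, [0, 32, 0], 0], [-1, [0, 32, 0], 0], [-1, [0, 32, 0], 0], [-1, [-10, 32, 0], 0], [-1, [-15, 31, 0], 0], [-1, [-10, 0, 0], 0], [-1, [0, 0, 0], 0]]}}

```text
time: 54.8
tool_pos: [451.7, 356.9, 91.3]
tcp_rot: [-180.0, -0.0, -179.8]
ft_force: [0.5, -1.1, -3.4]
finger_gap: 16.3
grip_force: 108.2
```

>>> {"fn": "play_rows", "kwargs": {"increments": [[-1, [0, 0, 15], 0], [-1, [0, 0, 15], 0], [-1, [0, 0, 10], 0], [-1, [0, 0, 5], 0], [-1, [0, 0, 0], 0], [-1, [0, 0, 0], 0]]}}

```text
time: 55.3
tool_pos: [450.7, 355.2, 47.4]
tcp_rot: [-180.0, -0.0, -180.0]
ft_force: [-0.1, 0.1, -2.6]
finger_gap: 16.2
grip_force: 108.2
```

>>> {"fn": "play_rows", "kwargs": {"increments": [[-1, [0, 0, 1], 0], [-1, [0, 0, 0], 0], [-1, [0, 0, 0], 0]]}}

```text
time: 55.55
tool_pos: [450.9, 355.6, 46.5]
tcp_rot: [180.0, 0.0, -179.9]
ft_force: [-0.6, -0.2, -2.9]
finger_gap: 16.3
grip_force: 108.2
```

Contact is expected at about 44.

>>> {"fn": "play_rows", "kwargs": {"increments": [[-1, [0, 0, 1], 0], [-1, [0, 0, 1], 0], [-1, [0, 0, 0], 0], [-1, [0, 0, 0], 0]]}}

```text
time: 55.88
tool_pos: [451.2, 355.9, 45.6]
tcp_rot: [180.0, 0.0, -179.9]
ft_force: [-3.8, -3.1, 6.8]
finger_gap: 16.2
grip_force: 109.7
```

>>> {"fn": "play_rows", "kwargs": {"increments": [[-1, [0, 0, 0.5], 0], [-1, [0, 0, 0], 0], [-1, [0, 0, 0], 0]]}}

```text
time: 56.13
tool_pos: [451.3, 356.0, 45.6]
tcp_rot: [180.0, 0.0, -179.9]
ft_force: [-5.9, -3.6, 9.5]
finger_gap: 16.3
grip_force: 110.3
```

>>> {"fn": "play_rows", "kwargs": {"increments": [[-0.8, [0, 0, 0], 0], [-0.6, [0, 0, 0], 0], [-0.4, [0, 0, 0], 0], [-0.2, [0, 0, 0], 0], [0.1, [0, 0, 0], 0], [0.3, [0, 0, 0], 0], [0.3, [0, 0, -10], 0], [0.3, [0, 0, -20], 0], [0.3, [0, 0, -30], 0], [0.3, [0, 0, -30], 0], [0.3, [0, 0, -30], 0], [0.3, [0, 0, 0], 0]]}}

```text
time: 57.13
tool_pos: [454.3, 358.0, 172.5]
tcp_rot: [179.6, 0.6, -179.9]
ft_force: [1.1, 0.1, 0.6]
finger_gap: 55.8
grip_force: 0.0
```

>>> {"fn": "play_rows", "kwargs": {"increments": [[0.3, [0, -40, 0], 0], [0.3, [0, -40, 0], 0], [0.3, [0, -40, 0], 0], [0.3, [0, -40, 0], 0], [0.3, [0, -40, 0], 0], [0.3, [0, -40, 0], 0], [0.3, [0, -40, 0], 0], [0.3, [0, -40, 0], 0], [0.3, [0, 0, 0], 0], [0.3, [0, 0, 0], 0], [0.3, [0, 0, 0], 0], [0.3, [0, 0, 0], 0]]}}

```text
time: 58.13
tool_pos: [451.3, 36.7, 164.1]
tcp_rot: [180.0, 0.0, -179.9]
ft_force: [-0.2, -0.2, 0.1]
finger_gap: 55.9
grip_force: 0.0
```

```bash
python3 -c "
from h import *
for n in('side','top'):
  t=snapshot(n);print([(q,round(d['p'],2),W(d['xyz'],t).round(0).tolist()) for q in('tin0','scoop','scoop_mid','mat','outer_mark','tray') for d in pinpoint(q,t) if d['p']>.35])
  show(t,'f'+n)
a=cv2.resize(cv2.imread('pics/ftop.png')[110:300,170:490],(800,475),interpolation=3);cv2.imwrite('pics/c12.png',a)
s=sense();print(s['time'],s['tool_pos'],s['qd'])"
```

```text
[('tin0', 0.56, [460.0, -245.0, 2.0]), ('tin0', 0.48, [457.0, -382.0, -0.0]), ('tin0', 0.43, [461.0, -315.0, 5.0]), ('tin0', 0.43, [613.0, 48.0, -1.0]), ('scoop', 0.81, [447.0, 353.0, 3.0]), ('scoop_mid', 0.83, [513.0, 356.0, 5.0]), ('scoop_mid', 0.72, [548.0, 549.0, 1.0]), ('scoop_mid', 0.55, [447.0, 356.0, -0.0]), ('scoop_mid', 0.44, [459.0, -381.0, 1.0]), ('mat', 0.57, [520.0, 353.0, 5.0]), ('outer_mark', 0.64, [358.0, -63.0, 63.0]), ('outer_mark', 0.6, [297.0, -257.0, 61.0]), ('outer_mark', 0.52, [803.0, -185.0, 63.0]), ('outer_mark', 0.39, [618.0, -330.0, 62.0]), ('tray', 0.78, [458.0, -314.0, -0.0])]
[('tin0', 0.56, [462.0, -312.0, 6.0]), ('tin0', 0.53, [462.0, -378.0, 5.0]), ('tin0', 0.5, [464.0, -249.0, 0.0]), ('scoop', 0.85, [449.0, 356.0, 1.0]), ('scoop_mid', 0.83, [513.0, 354.0, 3.0]), ('scoop_mid', 0.41, [613.0, 50.0, -1.0]), ('mat', 0.83, [516.0, 357.0, 0.0]), ('outer_mark', 0.61, [301.0, -253.0, 59.0]), ('outer_mark', 0.59, [800.0, -187.0, 62.0]), ('outer_mark', 0.55, [364.0, -61.0, 60.0]), ('outer_mark', 0.52, [621.0, -333.0, 57.0]), ('tray', 0.85, [461.0, -314.0, 0.0])]
58.8333 [451.26113507  35.67345452 163.90059026] [-0.05478545 -0.07238654  0.02410588  0.12549363  0.01810732  0.02927224]
```

View pics/c12.png

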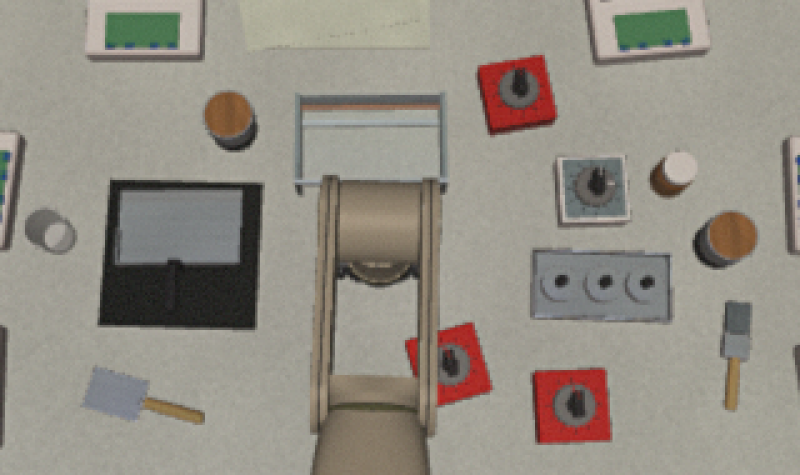

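The final picture shows three tins in the tray (crop (560,283), (606,283), (646,283)), the scoop on the mat (crop (178,228)), the knob at off, and the bystanders unmoved. Handing in.

```bash
python3 -c "
from bench import *
print(hand_in())"
```

```text
the job is handed in; nothing more can be done
None
```

I handed the job in at about 59 s with no verdict shown; the last pictures show the knob at off with the ring mark unmoved, all three tins upright in the tray, and the empty scoop flat on its mat.

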